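# Kit knife parts in stack-nest totes

## Task

Kit up the knife parts: lift the top tote out of the bottom tote in which it is nested, set it down on the bench, and move every steel blade blank, those in the top tote and any on the bench, into the bottom tote. While the bottom tote is still open, press the canister's spray head all the way down and let it come up again, to oil the blanks. Then turn the top tote half round from the way it was nested so that it stacks level on the bottom tote instead of nesting, and have the wooden handles from the front of the bench lying in the top tote at the end (not those at the back); leave the dressing stick and the tape roll alone.

Things in the scene. Friction and masses are not known exactly. Their poses are not given: they have to be found in the camera images.
- bottom_tote: grey open tote fixed to the bench, 160 (x) x 228 (y) x 64 mm high, walls 3, floor 4 mm. Origin: centre of its underside. Inside 154 x 222 mm, clear floor |y| < 93. Solid pillars, 18 mm deep along y, tops 50 mm up: at its +y end one in each corner (|x| 29 to 77), at its -y end one in the middle (|x| < 13)
- top_tote_bar (a point): centre of the steel carrying bar of the loose grey top tote, 57 mm above the tote's underside; axes = the tote's. Bar 12 mm wide (y), 14 tall, 138 long along x, top flush with the rim: take it with the fingers across y. Tote 142 (x) x 210 (y) x 64 mm, floor and walls 3 mm, about 0.35 kg; clear inside either side of the bar |y| 6 to 86, |x| < 68
- top_tote_tongue (a point): point over the single middle tongue (|x| < 23 mm) of the top tote's +y end, 96 mm from the bar's centre, same height. Its -y end has two corner tongues (|x| 19 to 71). Axes same way as the bottom tote's: it nests, underside 4 mm up. Turned half round: the tongues rest on the pillars, it stacks, underside 50 mm up. Play about 6 mm each way
- top_tote_cradle_a (a point): floor of the top tote at its y = +46 mm, where one blank or handle lies along x between small lugs (12 mm high, at |x| 44 to 56, 20 mm either side in y). About 250 x 190 mm of bench are kept free for setting the tote down at the left, round x = 0.465, y = 0.32 m, its long side pointing away from the robot
- top_tote_cradle_b (a point): the same cradle on the top tote's floor at its y = -46 mm
- blank_0_mid (a point): forged steel knife blade blank, 24 x 110 x 14 mm, lying flat: blade 24 wide and a narrower 12 mm tang. Point: its centre, half-way up (7 mm over what it lies on); long axis = its y (tang at +y), take it across x. 120 g. May be absent. Starts in the cradle of the top tote at its y = +46 mm
- blank_1_mid (a point): forged steel knife blade blank, 24 x 110 x 14 mm, lying flat: blade 24 wide and a narrower 12 mm tang. Point: its centre, half-way up (7 mm over what it lies on); long axis = its y (tang at +y), take it across x. 120 g. May be absent. Starts in the cradle of the top tote at its y = -46 mm
- blank_2_mid (a point): forged steel knife blade blank, 24 x 110 x 14 mm, lying flat: blade 24 wide and a narrower 12 mm tang. Point: its centre, half-way up (7 mm over what it lies on); long axis = its y (tang at +y), take it across x. 120 g. May be absent. Starts on the bench
- handle_0_mid (a point): new turned wooden knife handle, light wood, 30 x 118 x 31 mm, lying on the bench. Point: its centre, half-way up (15.5 mm over the bench); long axis = its y, take it across x. 45 g. May be absent
- handle_1_mid (a point): new turned wooden knife handle, light wood, 30 x 118 x 31 mm, lying on the bench. Point: its centre, half-way up (15.5 mm over the bench); long axis = its y, take it across x. 45 g. May be absent
- spray_head (a joint): travel of the white spray head on the aluminium rust-preventer canister that is bolted to the bench behind the bottom tote: 0 = up, 0.007 m = fully down; springs back; 2 N to start, 7 N at the bottom
- spray_head_top (a point): centre of the spray head's flat round top (32 mm across), about 178 mm above the bench, so higher than the totes: carry them past in front of it, not across it; pressed straight down
- dresser_stick: reddish dressing stick 29 x 150 x 24 mm on the bench at the right, to be left alone; origin under its centre
- tape: black tape roll 81 mm across, 19 mm high, on the bench at the far left, to be left alone; origin under its centre

How it is judged:
On the way, in this order (a step that is already met when the one before it is completed fails the run):
1. every blade blank lies in the bottom tote, the top tote is off it (x of blank_0_mid in the frame of bottom_tote between -0.077 and 0.077 m and y of blank_0_mid in the frame of bottom_tote between -0.111 and 0.111 m and z of blank_0_mid in the frame of bottom_tote between 0 and 0.044 m and x of blank_1_mid in the frame of bottom_tote between -0.077 and 0.077 m and y of blank_1_mid in the frame of bottom_tote between -0.111 and 0.111 m and z of blank_1_mid in the frame of bottom_tote between 0 and 0.044 m and x of blank_2_mid in the frame of bottom_tote between -0.077 and 0.077 m and y of blank_2_mid in the frame of bottom_tote between -0.111 and 0.111 m and z of blank_2_mid in the frame of bottom_tote between 0 and 0.044 m and horizontal distance between top_tote_bar and bottom_tote above 0.15 m), for 0.2 s.
2. the spray head is pressed down (at least 5.5 of its 7 mm) (value of joint spray_head above 0.0055 m), for 0.05 s.
3. the spray head is up again (value of joint spray_head below 0.001 m), for 0.2 s.
4. the top tote, turned half round, stands stacked on the pillars of the bottom tote (z of top_tote_bar in the frame of bottom_tote between 0.102 and 0.112 m and horizontal distance between top_tote_bar and bottom_tote below 0.012 m and y of top_tote_tongue in the frame of bottom_tote below -0.07 m and angle between top_tote_bar's own z axis and vertical below 0.05 rad), for 0.3 s.
At the end, for the whole second after the job is handed in: All blanks present lie in the bottom tote (centres at most 44 mm up); the top tote, turned half round, stands on its pillars (bar 102-112 mm up, within 12 mm of centre, tilt under 0.05 rad); all handles lie in the top tote below its bar; spray head up; all at rest (all of step 4 and x of blank_0_mid in the frame of bottom_tote between -0.077 and 0.077 m and y of blank_0_mid in the frame of bottom_tote between -0.111 and 0.111 m and z of blank_0_mid in the frame of bottom_tote between 0 and 0.044 m and x of blank_1_mid in the frame of bottom_tote between -0.077 and 0.077 m and y of blank_1_mid in the frame of bottom_tote between -0.111 and 0.111 m and z of blank_1_mid in the frame of bottom_tote between 0 and 0.044 m and x of blank_2_mid in the frame of bottom_tote between -0.077 and 0.077 m and y of blank_2_mid in the frame of bottom_tote between -0.111 and 0.111 m and z of blank_2_mid in the frame of bottom_tote between 0 and 0.044 m and x of handle_0_mid in the frame of top_tote_bar between -0.068 and 0.068 m and y of handle_0_mid in the frame of top_tote_bar between -0.103 and 0.103 m and z of handle_0_mid in the frame of top_tote_bar between -0.056 and 0 m and x of handle_1_mid in the frame of top_tote_bar between -0.068 and 0.068 m and y of handle_1_mid in the frame of top_tote_bar between -0.103 and 0.103 m and z of handle_1_mid in the frame of top_tote_bar between -0.056 and 0 m and value of joint spray_head below 0.001 m and linear speed of each of top_tote, blank_0, blank_1, blank_2, handle_0, handle_1 below 0.02 m/s); the robot touches nothing.
It fails at once if sprayed while the top tote is over the bottom tote (value of joint spray_head above 0.003 m and horizontal distance between top_tote_bar and bottom_tote below 0.12 m).
It fails at once if a bystander moved more than 30 mm (distance of any of dresser_stick, tape from where it was at the start of the episode above 0.03 m).
Of blank_0, blank_1, blank_2 only 2 to 3 are there at a start; the rules pass over those that are not, and their reading is None.
Of handle_0, handle_1 only 1 to 2 are there at a start; the rules pass over those that are not, and their reading is None.
At some moment in a run one of blank_2, handle_0, handle_1 may be knocked a few centimetres aside while the robot is not near it.
Once in a run the grip may slacken for a moment while it holds something.
It also fails if it takes over 210 s, if anything falls off the work surface, if the arm or the gripper's body presses on something with over 40 N, if the wrist force passes 120 N, or if a joint passes its speed limit or range.

## Robot

A 6-joint arm with a two-finger parallel gripper is mounted at the origin on a cart in front of the work surface, level with it; the furniture and walls round the work are solid. World frame = base frame: x ahead of the robot, y to its left, z up, the work surface at z = 0. Lengths are in m, angles in rad, forces in N, time in s.
With the tool pointing down it reaches from about 0.3 to 0.775 m from the base axis. Payload 14.6 kg.
Tool frame: the origin (TCP) lies between the finger pads; the fingertips stand 14 mm ahead of it and the grasp point (between the pads) lies 5 mm behind it; z points along the fingers, y is the line along which they close (so a half turn about z gives the same grasp; the last joint's range is limited). The gripper opens to 94 mm and grips with 3 to 60 N. Pads are 16 mm wide; open, the fingers measure 119 mm over their backs; the gripper's body (75 mm by 177 mm) begins 78 mm behind the grasp point.
Start: joints at [-1.191, 0.3, 1.521, -0, 1.321, -0.067], TCP at [0.238, -0.496, 0.219] pointing down, gripper open.
Joint ranges: [-3.03, 3.03], [-0.79, 2.21], [0.23, 2.52], [-1.04, 4.18], [0, 3.07], [-2.55, 2.55]. Speed limits (rad/s): [2.22, 2.22, 2.57, 3.14, 3.14, 3.14].

## Interface

Orientations are given as [roll, pitch, yaw] about the fixed x, y, z axes, in that order (R = Rz(yaw) Ry(pitch) Rx(roll)).
In Python, from station import ctrl gives the robot as it stands. The module is installed in compiled form; this text tells all that it offers.
- The arm moves only by the tool move_arm, never from a script. Its argument "targets" is a list of rows, each a list of 7 numbers: the opening, from -1 (shut) to 1 (fully open), then the shift along the tool's x, y, z in units of 50 mm (1.0 is 50 mm), then the turn, a rotation vector about the tool's x, y, z in rad. A call has 1 to 12 rows; each row is the pose to reach, as a shift and turn from the pose commanded when the call began, along the tool's axes at that moment; what a row does not reach only later rows make up. A row lasts 1/10 s, in which the tool goes at most 50 mm and 8.59 degrees, less where a joint would pass 70% of its speed; a pose out of reach is approached as far as the arm can. A call with a gripper value outside its range is refused whole. The fingers move at their own pace and stop on an object; "grip_force" is the grip in N (left out, the last holds). Time passes only in rows, so rows that repeat a pose let the fingers close. It gives the time, the measured TCP pose, the force, the opening and the grip force at its end, in the units of the state.
- ctrl.get_obs(): the state, without advancing time (a new reading comes with each control period).
- ctrl.camera(name): name is "scene" or "top" or "wrist"; returns (picture, depth): 420x560x3 uint8, red, green, blue; 420x560 float32, m along the optical axis (not along the pixel's ray), 0 where there is no reading.
- ctrl.camera_params(name): a dict with "intrinsics" (3x3 intrinsics, pixels), "k1" (the pictures are not rectified: a ray, as slopes to the right and down, at radius r is drawn at 1 + k1 r^2 times it, then the intrinsics apply), "rvec" (rotation vector, rad) and "tvec" (3), from world to camera coordinates, as OpenCV has them; the wrist camera has in their place "T_tool_cam" (4x4, takes a point from camera to tool coordinates, whose origin is the TCP and whose axes are the flange's). Camera axes: x right, y down, z forward; pixel columns grow to the right and rows downward; lengths in m; the calibration is good to about 2 mm. A picture is of the moment at which its call begins: read the wrist's pose just before it. camera_params takes no time and is no camera call.
- ctrl.hand_in(): hands the job in; it is judged then, once.
Trained networks look in the newest picture that a camera, given by its name, has taken for a name from the list of things; names that differ only in an ending like _2 or _b are one class to them, and where a whole thing is asked for, a point or a joint stands for the part that bears it (a point fixed in the world has none). Each returns a list of dicts, best first, with "score" (0 to 1); they miss things now and then, are a little off and sometimes report something else, mostly with a low value. They report only what shows in the picture. A call takes as long as a camera call.
- ctrl.cut_out(camera, target): "region" (420x560 bool, what is visible of it) and "point" ([column, row] in pixels, amid what is visible of it).
- ctrl.tip_of(camera, target): "point" ([column, row] in pixels: a listed point, or the origin of a listed thing).
The state is a dict: "time_s": time; "qpos": joint angles; "joint_vel": joint speeds; "tau": joint torques, N m; "ee_pos": TCP position; "eef_rot": TCP orientation; "force": force on the tool from outside, world axes, zero at the start; "moment": the same for the moment, N m; "grip_width": finger opening in m; "grip_force": force on a finger pad.
Only numpy, scipy, OpenCV 4.12 (cv2) and the standard library are available. Lean on these libraries where they do the work, as an engineer would, in place of code of your own. Each camera call takes 0.05 s, during which the arm holds its last target. There are 200 camera calls.

## Working session

There is one attempt and no reset: what is moved stays moved. The work goes in short steps, Python scripts to look and compute and a tool call to move; the robot and the scene stay as the last step left them, time stands still between calls to the robot, and variables do not carry over. Pictures are saved under pics/ and viewed, at most 15 in all, crops included, and the job is handed in when it is done.

Besides the shell and the picture viewer there is one more tool, called by a JSON object that holds its "method" and its "body". move_arm: Moves the arm, as the interface text tells. Its arguments: {"type":"object","properties":{"targets":{"type":"array"},"grip_force":{"type":"number"}},"required":["targets"]}

```bash
mkdir -p pics
cat > h.py <<'E'
import numpy as np, cv2
from station import ctrl
from scipy.spatial.transform import Rotation as R
def toolT():
    o=ctrl.get_obs(); T=np.eye(4); r=np.array(o["eef_rot"],float)
    T[:3,:3]=R.from_euler('xyz',r).as_matrix() if r.size==3 else r.reshape(3,3)
    T[:3,3]=o["ee_pos"]; return T
def camT(n):
    p=ctrl.camera_params(n)
    if "T_tool_cam" in p: return p, toolT()@np.array(p["T_tool_cam"])
    T=np.eye(4); Rm=cv2.Rodrigues(np.array(p["rvec"],float))[0]; T[:3,:3]=Rm.T; T[:3,3]=-Rm.T@np.array(p["tvec"],float).ravel(); return p,T
def rays(p,uv):
    K=np.array(p["intrinsics"],float)
    uv=np.asarray(uv,float).reshape(-1,1,2)
    return cv2.undistortPoints(uv,K,np.array([p["k1"],0,0,0.]),None,None,None).reshape(-1,2) if False else cv2.undistortPoints(uv,K,np.array([p["k1"],0,0,0.])).reshape(-1,2)
def onplane(p,T,uv,z):
    r=rays(p,uv); d=np.c_[r,np.ones(len(r))]@T[:3,:3].T
    return T[:3,3]+d*((z-T[2,3])/d[:,2])[:,None]
def cloud(p,T,depth,mask):
    v,u=np.nonzero(mask&(depth>0)); r=rays(p,np.c_[u,v]); z=depth[v,u]
    return (np.c_[r,np.ones(len(r))]*z[:,None])@T[:3,:3].T+T[:3,3]
def look(n,name=None):
    p,T=camT(n); im,d=ctrl.camera(n)
    if name: cv2.imwrite(f"pics/{name}.png",im[:,:,::-1])
    return p,T,im,d
def rect(P):
    (c,wh,a)=cv2.minAreaRect((P[:,:2]*1000).astype(np.float32))
    if wh[0]<wh[1]: a+=90; wh=wh[::-1]
    return np.round(c,1),np.round(wh,0),round((a+90)%180-90,1)
E
cat > a.py <<'E'
from h import *
p,T,im,d=look("top","top0")
print(ctrl.get_obs())
for n in ["bottom_tote","top_tote_bar","blank_0_mid","handle_0_mid","spray_head_top","dresser_stick","tape"]:
    for c in ctrl.cut_out("top",n):
        P=cloud(p,T,d,c["region"]); 
        if len(P)>20: print("cut",n,round(c["score"],2),np.round(c["point"]),rect(P),np.round(np.percentile(P[:,2],[5,50,95]),3),len(P))
for n,z in [("bottom_tote",0),("top_tote_bar",.061),("top_tote_tongue",.061),("blank_0_mid",.012),("handle_0_mid",.0155),("spray_head_top",.178)]:
    for c in ctrl.tip_of("top",n): print("tip",n,round(c["score"],2),np.round(c["point"]),np.round(onplane(p,T,c["point"],z),4))
look("scene","scene0")
E
python3 a.py
```

```text
{'time_s': 0.05, 'qpos': array([-1.19062700e+00,  3.00429601e-01,  1.52156886e+00, -1.31334880e-05,
        1.32066163e+00, -6.65767229e-02]), 'joint_vel': array([-5.93926730e-04,  2.15906628e-04,  6.90044644e-04,  2.09877981e-04,
        5.00809144e-04, -5.32796392e-05]), 'tau': array([ 1.12898932e-03, -5.33212316e+01, -3.53708696e+01,  7.10649742e-02,
        2.35636323e-02, -3.31846729e-05]), 'ee_pos': array([ 0.23753783, -0.49580268,  0.21891424]), 'eef_rot': array([-3.14052674e+00, -5.83206096e-05,  4.46749279e-01]), 'force': array([ 0.21496471, -0.95493559, -0.19051316]), 'moment': array([0.02851876, 0.07326495, 0.03175102]), 'grip_force': 0.0, 'grip_width': 0.09384327057736946}
cut bottom_tote 0.84 [311. 239.] (array([ 463.1, -273.6]), array([251., 168.]), -84.0) [0.005 0.061 0.069] 887
cut top_tote_bar 0.75 [338. 244.] (array([ 461.9, -269.3]), array([213., 149.]), -84.5) [0.003 0.01  0.07 ] 2471
cut blank_0_mid 0.52 [324. 242.] (array([ 454.3, -224.3]), array([107.,  25.]), 7.3) [0.012 0.021 0.026] 220
cut handle_0_mid 0.62 [260. 237.] (array([491. , -23.8]), array([117.,  3
[... 260 characters left out ...]
ut dresser_stick 0.86 [409. 241.] (array([ 460.1, -517.9]), array([160.,  28.]), 80.5) [0.018 0.024 0.03 ] 395
cut tape 0.8 [139. 174.] (array([682.6, 367.4]), array([81., 76.]), 44.4) [0.01  0.02  0.026] 343
tip bottom_tote 0.37 [146. 178.] [[0.6974 0.3581 0.    ]]
tip top_tote_bar 0.9 [338. 244.] [[ 0.4546 -0.2715  0.061 ]]
tip top_tote_bar 0.57 [306. 246.] [[ 0.4523 -0.1694  0.061 ]]
tip top_tote_bar 0.17 [323. 248.] [[ 0.4442 -0.2231  0.061 ]]
tip top_tote_tongue 0.86 [306. 244.] [[ 0.4582 -0.1714  0.061 ]]
tip blank_0_mid 0.62 [324. 245.] [[ 0.458 -0.231  0.012]]
tip handle_0_mid 0.68 [264. 237.] [[ 0.4861 -0.0374  0.0155]]
tip spray_head_top 0.56 [327. 176.] [[ 0.6501 -0.2328  0.178 ]]
```

View pics/top0.png

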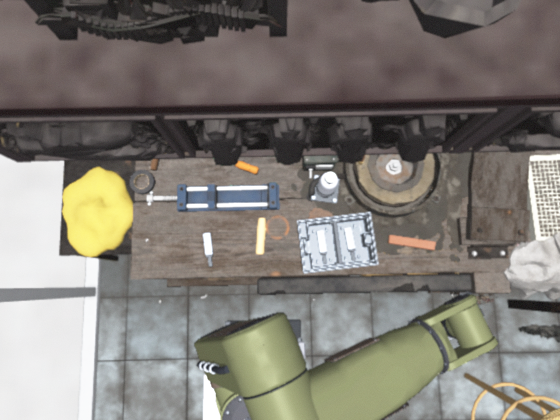

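View pics/scene0.png

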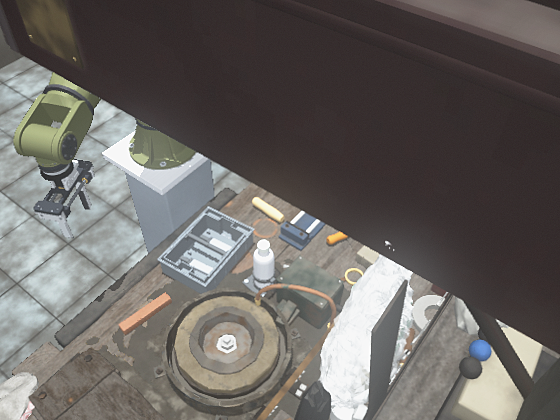

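The top view shows the nested totes at about (338,244), with two blanks in them at (322,245) and (352,240). The third blank is on the bench at (208,248). There is one front handle at (261,237), and the orange one at the back (247,167) is to be ignored. The canister is at (327,180), the stick at (411,242) and the tape at (142,180).

```bash
cat >> h.py <<'E'
def plan(x,y,z,yaw):
    T=toolT(); D=np.eye(4); D[:3,:3]=R.from_euler('xyz',[np.pi,0,yaw]).as_matrix(); D[:3,3]=[x,y,z]
    M=np.linalg.inv(T)@D; rv=R.from_matrix(M[:3,:3]).as_rotvec()
    print("from",np.round(T[:3,3],4),"yaw",np.round(R.from_matrix(T[:3,:3]).as_euler('xyz'),4),"-> shift",np.round(M[:3,3]/.05,3),"turn",np.round(rv,4))
E
python3 -c "
from h import *
print(np.round(ctrl.camera_params('wrist')['T_tool_cam'],3),ctrl.camera_params('wrist')['intrinsics'])
plan(.40,-.27,.3,.1)"
```

```text
[[ 0.    -0.961 -0.276  0.081]
 [ 1.     0.    -0.001 -0.001]
 [ 0.001 -0.276  0.961 -0.165]
 [ 0.     0.     0.     1.   ]] [[304.94544868   0.         278.57793576]
 [  0.         304.94544868 209.65524462]
 [  0.           0.           1.        ]]
from [ 0.2376 -0.496   0.2194] yaw [ 3.1416 -0.      0.4468] -> shift [ 4.881 -2.673 -1.611] turn [ 0.     -0.      0.3468]
```

{"method": "move_arm", "body": {"targets": [[1,5.8,-1.7,-0.3,0,0,0.347],[1,5.8,-1.7,-0.3,0,0,0.347],[1,5.8,-1.7,-0.3,0,0,0.347],[1,5.8,-1.7,-0.3,0,0,0.347],[1,5.8,-1.7,-0.3,0,0,0.347],[1,5.8,-1.7,-0.3,0,0,0.347],[1,5.8,-1.7,-0.3,0,0,0.347],[1,5.8,-1.7,-0.3,0,0,0.347],[1,5.8,-1.7,-0.3,0,0,0.347],[1,5.8,-1.7,-0.3,0,0,0.347]]}}

```text
time_s: 1.75
ee_pos: [0.4615, -0.2951, 0.2344]
eef_rot: [-3.142, 0.0, 0.098]
force: [1.2, -0.2, 0.3]
grip_width: 0.0941
grip_force: 0.0
```

```bash
cat > w.py <<'E'
from h import *
import sys
# usage: w.py picname name:z ...
p,T,im,d=look("wrist",sys.argv[1])
o=ctrl.get_obs(); print("t",round(o["time_s"],2),np.round(o["ee_pos"],4),np.round(o["eef_rot"],3))
for a in sys.argv[2:]:
    n,z=a.split(":"); z=float(z)
    for c in ctrl.cut_out("wrist",n):
        P=cloud(p,T,d,c["region"])
        if len(P)>20: print("cut",n,round(c["score"],2),np.round(c["point"]),rect(P),np.round(np.percentile(P[:,2],[5,50,95]),3))
    for c in ctrl.tip_of("wrist",n): print("tip",n,round(c["score"],2),np.round(c["point"]),np.round(onplane(p,T,c["point"],z),4))
E
python3 w.py w1 bottom_tote:0 top_tote_bar:.061 top_tote_tongue:.061 blank_0_mid:.014 spray_head_top:.178
```

```text
t 1.8 [ 0.4615 -0.2952  0.2344] [3.142 0.    0.098]
cut bottom_tote 0.89 [224. 127.] (array([ 460.4, -261.7]), array([281., 169.]), -85.3) [0.004 0.062 0.064]
cut top_tote_bar 0.86 [263. 187.] (array([ 458.9, -267.8]), array([223., 152.]), -84.5) [0.005 0.008 0.068]
tip top_tote_bar 0.94 [258. 194.] [[ 0.461  -0.2707  0.061 ]]
cut top_tote_tongue 0.62 [263. 195.] (array([ 459.2, -267.9]), array([222., 151.]), -84.4) [0.005 0.008 0.068]
tip top_tote_tongue 0.66 [170. 198.] [[ 0.4462 -0.1713  0.061 ]]
cut blank_0_mid 0.91 [223. 182.] (array([ 451.2, -225.3]), array([110.,  24.]), 6.1) [0.016 0.02  0.022]
tip blank_0_mid 0.84 [223. 189.] [[ 0.4517 -0.223   0.014 ]]
```

View pics/w1.png

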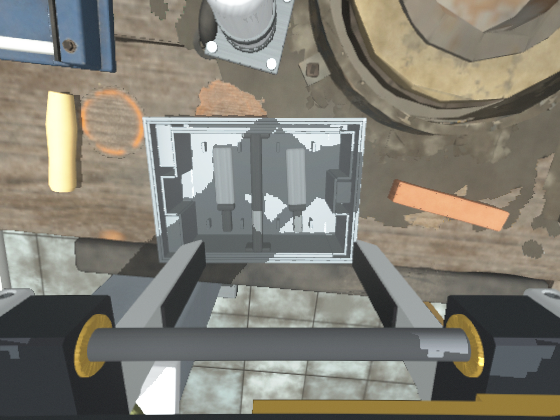

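The wrist view confirms the bar at (258,194), with blanks at (223,185) and (296,178). All are aligned at about 0.1 rad yaw.

```bash
python3 -c "
from h import *
plan(.46,-.2695,.12,.1); plan(.46,-.2695,.056,.1)"
```

```text
from [ 0.4624 -0.2941  0.2345] yaw [ 3.1415 -0.      0.0998] -> shift [ 1.000e-03 -4.940e-01  2.289e+00] turn [ 0.     -0.     -0.0002]
from [ 0.4624 -0.2941  0.2345] yaw [ 3.1415 -0.      0.0998] -> shift [ 1.000e-03 -4.940e-01  3.569e+00] turn [ 0.     -0.     -0.0002]
```

{"method": "move_arm", "body": {"targets": [[0.2,0,-0.5,1.0,0,0,0],[0.2,0,-0.5,2.0,0,0,0],[0.2,0,-0.5,2.6,0,0,0],[0.2,0,-0.5,3.2,0,0,0],[0.2,0,-0.5,3.56,0,0,0],[0.2,0,-0.5,3.56,0,0,0],[-0.4,0,-0.5,3.56,0,0,0],[-1,0,-0.5,3.56,0,0,0],[-1,0,-0.5,3.56,0,0,0],[-1,0,-0.5,3.56,0,0,0],[-1,0,-0.5,3.56,0,0,0],[-1,0,-0.5,3.56,0,0,0]], "grip_force": 50}}

```text
time_s: 3.5
ee_pos: [0.4601, -0.2693, 0.0567]
eef_rot: [3.141, -0.0, 0.1]
force: [0.4, -0.8, 0.1]
grip_width: 0.0121
grip_force: 6.9
```

{"method": "move_arm", "body": {"targets": [[-1,0,0,0,0,0,0],[-1,0,0,0,0,0,0],[-1,0,0,-0.2,0,0,0],[-1,0,0,-0.5,0,0,0],[-1,0,0,-0.9,0,0,0],[-1,0,0,-1.4,0,0,0],[-1,0,0,-1.9,0,0,0],[-1,0,0,-2.3,0,0,0],[-1,0,0,-2.3,0,0,0]], "grip_force": 50}}

```text
time_s: 4.4
ee_pos: [0.4606, -0.2695, 0.1739]
eef_rot: [3.139, -0.003, 0.1]
force: [0.1, -0.2, -7.0]
grip_width: 0.0113
grip_force: 50.0
```

```bash
python3 -c "
from h import *
plan(.41,-.1,.17,.1);plan(.41,.32,.17,1.571);plan(.465,.32,.17,1.571)"
```

```text
from [ 0.4606 -0.2695  0.1739] yaw [ 3.1393e+00 -2.9000e-03  9.9900e-02] -> shift [-0.669 -3.474  0.068] turn [ 0.0022 -0.0029 -0.0001]
from [ 0.4606 -0.2695  0.1739] yaw [ 3.1393e+00 -2.9000e-03  9.9900e-02] -> shift [  0.169 -11.832   0.052] turn [ 3.9000e-03 -7.0000e-04 -1.4711e+00]
from [ 0.4606 -0.2695  0.1739] yaw [ 3.1393e+00 -2.9000e-03  9.9900e-02] -> shift [  1.263 -11.722   0.055] turn [ 3.9000e-03 -7.0000e-04 -1.4711e+00]
```

{"method": "move_arm", "body": {"targets": [[-1,0.0,-0.3,0,0,0,0],[-1,0.0,-0.9,0,0,0,-0.04],[-1,0.0,-1.7,0,0,0,-0.12],[-1,0.1,-2.5,0,0,0,-0.22],[-1,0.2,-3.4,0,0,0,-0.34],[-1,0.3,-4.3,0,0,0,-0.46],[-1,0.4,-5.2,0,0,0,-0.58],[-1,0.5,-6.1,0,0,0,-0.7],[-1,0.6,-7.0,0,0,0,-0.82],[-1,0.7,-7.8,0,0,0,-0.94],[-1,0.8,-8.5,0,0,0,-1.05],[-1,0.9,-9.0,0,0,0,-1.12]]}}

```text
time_s: 5.6
ee_pos: [0.4582, 0.1854, 0.1699]
eef_rot: [-3.139, 0.001, 1.226]
force: [-0.0, -1.1, -7.0]
grip_width: 0.0115
grip_force: 50.0
```

```bash
python3 -c "
from h import *
plan(.465,.32,.17,1.571)"
```

```text
from [0.4582 0.1854 0.1699] yaw [-3.1393e+00  1.4000e-03  1.2258e+00] -> shift [ 2.578 -0.783 -0.004] turn [-0.0025  0.0009 -0.3452]
```

{"method": "move_arm", "body": {"targets": [[-1,0.6,-0.2,0,0,0,-0.08],[-1,1.3,-0.4,0,0,0,-0.18],[-1,2.0,-0.6,0,0,0,-0.27],[-1,2.4,-0.74,0,0,0,-0.33],[-1,2.58,-0.78,0,-0.0025,0,-0.345],[-1,2.58,-0.78,0.5,-0.0025,0,-0.345],[-1,2.58,-0.78,1.0,-0.0025,0,-0.345],[-1,2.58,-0.78,1.5,-0.0025,0,-0.345],[-1,2.58,-0.78,1.9,-0.0025,0,-0.345],[-1,2.58,-0.78,2.15,-0.0025,0,-0.345],[-1,2.58,-0.78,2.25,-0.0025,0,-0.345],[-1,2.58,-0.78,2.25,-0.0025,0,-0.345]]}}

```text
time_s: 6.8
ee_pos: [0.4674, 0.3174, 0.0586]
eef_rot: [3.14, 0.001, 1.564]
force: [0.4, -0.2, -6.4]
grip_width: 0.0116
grip_force: 50.0
```

```bash
python3 -c "
from h import *
plan(.465,.32,.053,1.571)"
```

```text
from [0.4674 0.3174 0.0586] yaw [3.1400e+00 1.0000e-03 1.5644e+00] -> shift [ 0.052 -0.048  0.111] turn [ 0.0016  0.001  -0.0066]
```

{"method": "move_arm", "body": {"targets": [[-1,0,0,0.06,0,0,0],[-1,0,0,0.12,0,0,0],[-0.4,0,0,0.12,0,0,0],[0.1,0,0,0.12,0,0,0],[0.1,0,0,0.12,0,0,0],[0.1,0,0,0.12,0,0,0],[0.1,0,0,-0.4,0,0,0],[0.1,0,0,-1.2,0,0,0],[0.1,0,0,-2.0,0,0,0],[0.1,0,0,-2.8,0,0,0],[0.1,0,0,-3,0,0,0],[0.1,0,0,-3,0,0,0]]}}

```text
time_s: 8.0
ee_pos: [0.4677, 0.318, 0.2105]
eef_rot: [3.136, -0.001, 1.565]
force: [0.1, 0.4, -0.6]
grip_width: 0.0517
grip_force: 0.0
```

```bash
python3 w.py w2 top_tote_bar:.057 top_tote_tongue:.057 blank_0_mid:.01 handle_0_mid:.0155; python3 -c "
from h import *
plan(.4,.32,.1,1.571)"
```

```text
t 8.05 [0.4672 0.3176 0.2086] [3.139 0.    1.565]
cut top_tote_bar 0.57 [280. 191.] (array([353.1, 253. ]), array([516., 238.]), 22.6) [0.001 0.004 0.064]
tip top_tote_bar 0.74 [280. 196.] [[0.4703 0.3244 0.057 ]]
cut top_tote_tongue 0.83 [282. 195.] (array([353.3, 260.8]), array([532., 211.]), 26.3) [0.001 0.004 0.064]
cut top_tote_tongue 0.68 [474. 151.] (array([893.3, 415.7]), array([518.,  81.]), 12.3) [0.004 0.018 0.02 ]
tip top_tote_tongue 0.64 [190. 204.] [[0.3732 0.3154 0.057 ]]
cut blank_0_mid 0.85 [240. 183.] (array([424.5, 316.2]), array([108.,  24.]), -89.2) [0.013 0.016 0.017]
tip blank_0_mid 0.76 [240. 194.] [[0.4211 0.3162 0.01  ]]
cut handle_0_mid 0.57 [282. 196.] (array([352.4, 253.5]), array([508., 236.]), 22.1) [0.001 0.004 0.064]
tip handle_0_mid 0.46 [316. 189.] [[0.514  0.3224 0.0155]]
tip handle_0_mid 0.37 [454. 148.] [[0.6719 0.37   0.0155]]
from [0.4672 0.3176 0.2083] yaw [3.1400e+00 9.0000e-04 1.5648e+00] -> shift [ 0.041 -1.347  2.165] turn [ 0.0016  0.0009 -0.0062]
```

View pics/w2.png

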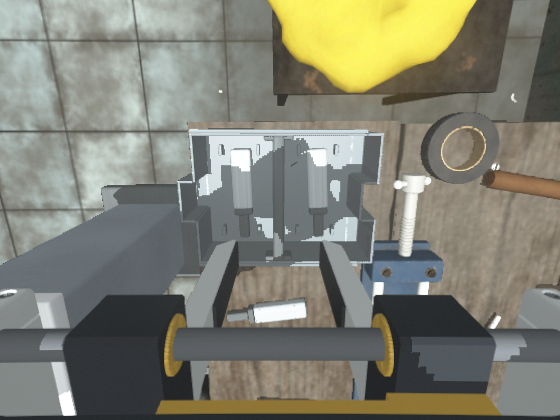

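The wrist view shows the tote set down square, with its bar at (279,196). Blanks are at (241,185) and (318,185), and the bench blank is at (270,311).

{"method": "move_arm", "body": {"targets": [[-0.2,0.12,-0.5,0.8,0,0,-0.005],[-0.2,0.12,-0.87,1.6,0,0,-0.005],[-0.2,0.12,-0.87,2.4,0,0,-0.005],[-0.2,0.12,-0.87,3.0,0,0,-0.005],[-0.2,0.12,-0.87,3.5,0,0,-0.005],[-0.2,0.12,-0.87,3.76,0,0,-0.005],[-0.2,0.12,-0.87,3.76,0,0,-0.005],[-0.6,0.12,-0.87,3.76,0,0,-0.005],[-1,0.12,-0.87,3.76,0,0,-0.005],[-1,0.12,-0.87,3.76,0,0,-0.005],[-1,0.12,-0.87,3.76,0,0,-0.005],[-1,0.12,-0.87,3.76,0,0,-0.005]], "grip_force": 35}}

```text
time_s: 9.65
ee_pos: [0.4249, 0.3243, 0.0222]
eef_rot: [3.137, -0.001, 1.57]
force: [-1.2, -1.6, 8.1]
grip_width: 0.0233
grip_force: 35.0
```

{"method": "move_arm", "body": {"targets": [[-1,0,0,0,0,0,0],[-1,0,0,-0.3,0,0,0],[-1,0,0,-0.9,0,0,0],[-1,0,0,-1.7,0,0,0],[-1,0,0,-2.5,0,0,0],[-1,0,0,-2.8,0,0,0]]}}

```text
time_s: 10.25
ee_pos: [0.4248, 0.3246, 0.1652]
eef_rot: [3.134, -0.003, 1.57]
force: [-1.0, -0.1, -1.3]
grip_width: 0.0233
grip_force: 35.0
```

```bash
python3 -c "
from h import *
print(ctrl.get_obs()['force'])
plan(.47,-.322,.16,.1)"
```

```text
[-0.99374416 -0.10133114 -1.2620711 ]
from [0.4248 0.3246 0.1652] yaw [ 3.1344e+00 -2.7000e-03  1.5698e+00] -> shift [-12.931   0.916   0.076] turn [ 0.0038 -0.0075  1.4698]
```

{"method": "move_arm", "body": {"targets": [[-1,-0.5,0.03,0,0,0,0.05],[-1,-1.3,0.09,0,0,0,0.15],[-1,-2.2,0.15,0,0,0,0.25],[-1,-3.1,0.22,0,0,0,0.36],[-1,-4.0,0.28,0,0,0,0.47],[-1,-4.9,0.35,0,0,0,0.58],[-1,-5.8,0.41,0,0,0,0.69],[-1,-6.7,0.47,0,0,0,0.8],[-1,-7.6,0.54,0,0,0,0.91],[-1,-8.5,0.6,0,0,0,1.02],[-1,-9.4,0.67,0,0,0,1.13],[-1,-10.2,0.72,0,0,0,1.22]]}}

```text
time_s: 11.45
ee_pos: [0.4592, -0.1883, 0.1617]
eef_rot: [3.14, -0.003, 0.345]
force: [0.3, -0.3, -0.6]
grip_width: 0.0234
grip_force: 35.0
```

```bash
python3 -c "
from h import *
print(ctrl.get_obs()['force'],ctrl.get_obs()['grip_width'])
plan(.47,-.322,.16,.1)"
```

```text
[ 0.33247091 -0.26513236 -0.58540001] 0.02342603296574546
from [ 0.4592 -0.1883  0.1617] yaw [ 3.1397e+00 -2.7000e-03  3.4480e-01] -> shift [-0.7    2.59   0.036] turn [ 0.0016 -0.0029  0.2448]
```

{"method": "move_arm", "body": {"targets": [[-1,-0.2,0.7,0,0,0,0.08],[-1,-0.4,1.5,0,0,0,0.17],[-1,-0.6,2.2,0,0,0,0.23],[-1,-0.7,2.59,0,0,-0.003,0.245],[-1,-0.7,2.59,0,0,-0.003,0.245],[-1,-0.7,2.59,0,0,-0.003,0.245]]}}

```text
time_s: 12.05
ee_pos: [0.4707, -0.3195, 0.1612]
eef_rot: [3.141, 0.001, 0.105]
force: [-0.1, 0.1, -1.2]
grip_width: 0.0236
grip_force: 35.0
```

```bash
cat > bt.py <<'E'
from h import *
for cam in ["wrist","top"]:
    p,T,im,d=look(cam)
    P=cloud(p,T,d,np.ones(d.shape,bool))
    m=(abs(P[:,0]-.46)<.12)&(abs(P[:,1]+.27)<.14)&(P[:,2]>.056)&(P[:,2]<.072)
    print(cam,m.sum(),rect(P[m]) if m.sum()>20 else None, np.round(np.median(P[m][:,2]),4))
plan(.465,-.322,.024,.1)
E
python3 bt.py; python3 w.py w3 bottom_tote:0
```

```text
wrist 7463 (array([ 474.7, -283.2]), array([270., 192.]), -84.2) 0.063
top 274 (array([ 467.8, -284. ]), array([274., 166.]), -82.9) 0.0644
from [ 0.4709 -0.3188  0.1614] yaw [3.1406e+00 4.0000e-04 1.0590e-01] -> shift [-0.124  0.048  2.749] turn [0.001  0.0004 0.0059]
t 12.2 [ 0.471  -0.3188  0.1615] [3.14  0.    0.106]
cut bottom_tote 0.65 [196. 194.] (array([ 437.3, -254.8]), array([300., 213.]), -84.3) [0.003 0.004 0.064]
tip bottom_tote 0.88 [231. 204.] [[ 0.4594 -0.2655  0.    ]]
```

View pics/w3.png

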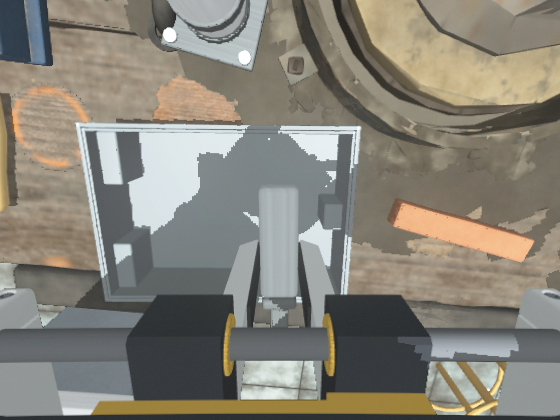

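The blank is held along the tote's x, above the tote (corners at about (78,124) and (360,127)). The single pillar is on the right at (330,212) and the corner pillars are on the left.

{"method": "move_arm", "body": {"targets": [[-1,-0.1,0,0.7,0,0,0],[-1,-0.1,0,1.4,0,0,0],[-1,-0.1,0,2.0,0,0,0],[-1,-0.1,0,2.5,0,0,0],[-1,-0.1,0,2.7,0,0,0],[-1,-0.1,0,2.7,0,0,0],[-0.2,-0.1,0,2.7,0,0,0],[-0.2,-0.1,0,2.7,0,0,0],[-0.2,-0.1,0,2.7,0,0,0],[-0.2,-0.1,0,2.2,0,0,0],[-0.2,-0.1,0,1.3,0,0,0],[-0.2,-0.1,0,0,0,0,0]]}}

```text
time_s: 13.5
ee_pos: [0.4654, -0.3199, 0.1476]
eef_rot: [3.141, 0.002, 0.105]
force: [0.0, 0.8, 1.8]
grip_width: 0.0374
grip_force: 0.0
```

```bash
python3 w.py w4 blank_0_mid:.011; python3 -c "
from h import *
plan(.514,.325,.16,1.571)"
```

```text
t 13.55 [ 0.4681 -0.3219  0.157 ] [ 3.133 -0.007  0.105]
cut blank_0_mid 0.91 [278. 202.] (array([ 455.4, -318.2]), array([112.,  25.]), 3.8) [0.014 0.017 0.018]
tip blank_0_mid 0.69 [278. 214.] [[ 0.4546 -0.3192  0.011 ]]
from [ 0.4671 -0.3212  0.1501] yaw [ 3.1356 -0.0045  0.1049] -> shift [  2.286 -12.754  -0.263] turn [ 8.2000e-03  7.0000e-04 -1.4661e+00]
```

{"method": "move_arm", "body": {"targets": [[-0.2,2.28,-12.75,-0.26,0.008,0,-1.466],[-0.2,2.28,-12.75,-0.26,0.008,0,-1.466],[-0.2,2.28,-12.75,-0.26,0.008,0,-1.466],[-0.2,2.28,-12.75,-0.26,0.008,0,-1.466],[-0.2,2.28,-12.75,-0.26,0.008,0,-1.466],[-0.2,2.28,-12.75,-0.26,0.008,0,-1.466],[-0.2,2.28,-12.75,-0.26,0.008,0,-1.466],[-0.2,2.28,-12.75,-0.26,0.008,0,-1.466],[-0.2,2.28,-12.75,-0.26,0.008,0,-1.466],[-0.2,2.28,-12.75,-0.26,0.008,0,-1.466],[-0.2,2.28,-12.75,-0.26,0.008,0,-1.466],[-0.2,2.28,-12.75,-0.26,0.008,0,-1.466]]}}

```text
time_s: 14.85
ee_pos: [0.5086, 0.28, 0.1568]
eef_rot: [-3.135, -0.003, 1.571]
force: [0.4, -1.0, 0.5]
grip_width: 0.0375
grip_force: 0.0
```

```bash
python3 w.py w5 blank_0_mid:.010 handle_0_mid:.0155;  python3 -c "
from h import *
plan(.514,.325,.16,1.571)"
```

```text
t 14.9 [0.5082 0.2859 0.1569] [-3.135 -0.005  1.574]
from [0.5088 0.2775 0.1567] yaw [-3.1345e+00 -3.0000e-03  1.5711e+00] -> shift [ 0.95   0.104 -0.063] turn [-0.0071 -0.003   0.0001]
```

{"method": "move_arm", "body": {"targets": [[-0.2,0.9,0.1,-1.0,-0.007,0,0],[-0.2,1.1,0.1,-1.0,-0.007,0,0],[-0.2,1.1,0.1,-1.0,-0.007,0,0],[-0.2,1.1,0.1,-1.0,-0.007,0,0],[-0.2,1.1,0.1,-1.0,-0.007,0,0]]}}

```text
time_s: 15.6
ee_pos: [0.5144, 0.3312, 0.2066]
eef_rot: [-3.141, -0.003, 1.569]
force: [-0.2, 0.6, -0.0]
grip_width: 0.0378
grip_force: 0.0
```

```bash
python3 w.py w6 blank_0_mid:.010 handle_0_mid:.0155 top_tote_bar:.057;  python3 -c "
from h import *
plan(.514,.325,.16,1.571)"
```

```text
t 15.65 [0.5144 0.3313 0.2068] [-3.141e+00 -3.000e-03  1.569e+00]
cut top_tote_bar 0.92 [227. 203.] (array([303.6, 240.6]), array([613., 211.]), 25.1) [0.001 0.003 0.064]
tip top_tote_bar 0.63 [237. 210.] [[0.4696 0.3223 0.057 ]]
from [0.5145 0.3326 0.2077] yaw [ 3.1407 -0.0037  1.5705] -> shift [-0.155 -0.011  0.952] turn [ 0.0009 -0.0037 -0.0005]
```

View pics/w6.png

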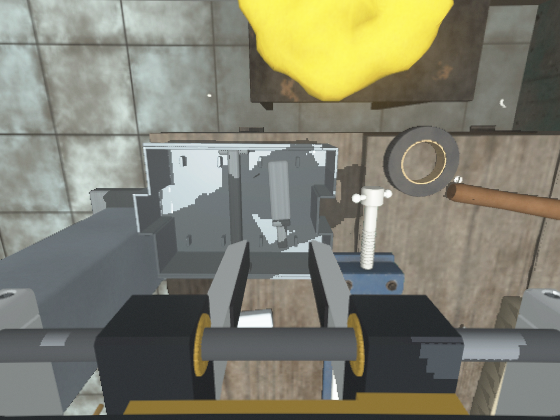

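The second blank is in the far cradle, spanning roughly (280,160) to (282,248).

```bash
python3 -c "
from h import *
p,T=camT('wrist'); print(np.round(onplane(p,T,[[278,161],[279,190],[281,218],[283,246]],.017),4))
plan(.516,.325,.025,1.571)"
```

```text
[[0.5142 0.3718 0.017 ]
 [0.5154 0.3375 0.017 ]
 [0.5178 0.3027 0.017 ]
 [0.5204 0.2659 0.017 ]]
from [0.5145 0.3326 0.2077] yaw [ 3.1407 -0.0037  1.5705] -> shift [-0.165  0.027  3.653] turn [ 0.0009 -0.0037 -0.0005]
```

{"method": "move_arm", "body": {"targets": [[-0.2,-0.13,0.03,0.9,0,0,-0.05],[-0.2,-0.13,0.03,1.8,0,0,-0.05],[-0.2,-0.13,0.03,2.6,0,0,-0.05],[-0.2,-0.13,0.03,3.3,0,0,-0.05],[-0.2,-0.13,0.03,3.7,0,0,-0.05],[-0.2,-0.13,0.03,3.7,0,0,-0.05],[-0.6,-0.13,0.03,3.7,0,0,-0.05],[-1,-0.13,0.03,3.7,0,0,-0.05],[-1,-0.13,0.03,3.7,0,0,-0.05],[-1,-0.13,0.03,3.7,0,0,-0.05],[-1,-0.13,0.03,3.7,0,0,-0.05]]}}

```text
time_s: 17.05
ee_pos: [0.5168, 0.3274, 0.0243]
eef_rot: [3.138, -0.005, 1.621]
force: [-2.0, -0.8, 7.8]
grip_width: 0.0232
grip_force: 35.0
```

{"method": "move_arm", "body": {"targets": [[-1,0,0,0,0,0,0],[-1,0,0,-0.3,0,0,0],[-1,0,0,-0.9,0,0,0],[-1,0,0,-1.7,0,0,0],[-1,0,0,-2.5,0,0,0],[-1,0,0,-2.7,0,0,0]]}}

```text
time_s: 17.65
ee_pos: [0.5173, 0.3273, 0.1638]
eef_rot: [3.133, -0.007, 1.621]
force: [-0.1, 0.5, -0.5]
grip_width: 0.0234
grip_force: 35.0
```

```bash
python3 -c "
from h import *
print(ctrl.get_obs()['force'])
plan(.465,-.266,.16,.1)"
```

```text
[-0.08744619  0.54793497 -0.46363675]
from [0.5173 0.3273 0.1638] yaw [ 3.1334 -0.0071  1.6209] -> shift [-11.799  -1.639  -0.021] turn [ 1.2000e-03 -1.1900e-02  1.5209e+00]
```

{"method": "move_arm", "body": {"targets": [[-1,-0.5,-0.07,0,0,0,0.05],[-1,-1.3,-0.18,0,0,0,0.16],[-1,-2.2,-0.3,0,0,0,0.28],[-1,-3.1,-0.43,0,0,0,0.4],[-1,-4.0,-0.55,0,0,0,0.52],[-1,-4.9,-0.68,0,0,0,0.64],[-1,-5.8,-0.8,0,0,0,0.76],[-1,-6.7,-0.93,0,0,0,0.88],[-1,-7.6,-1.05,0,0,0,1.0],[-1,-8.5,-1.18,0,0,0,1.12],[-1,-9.4,-1.3,0,0,0,1.24],[-1,-10.2,-1.42,0,0,0,1.35]]}}

```text
time_s: 18.85
ee_pos: [0.4698, -0.1884, 0.156]
eef_rot: [-3.138, -0.002, 0.265]
force: [0.0, -0.2, -2.1]
grip_width: 0.0233
grip_force: 35.0
```

```bash
python3 -c "
from h import *
print(ctrl.get_obs()['force'],ctrl.get_obs()['grip_width'])
plan(.464,-.262,.16,.1)"
```

```text
[ 0.02109489 -0.21367204 -2.09398779] 0.02334138243874499
from [ 0.4698 -0.1884  0.156 ] yaw [-3.1383e+00 -2.0000e-03  2.6540e-01] -> shift [-0.499  1.39  -0.086] turn [-0.0035 -0.0017  0.1654]
```

{"method": "move_arm", "body": {"targets": [[-1,-0.2,0.5,0,0,0,0.06],[-1,-0.4,1.1,0,0,0,0.13],[-1,-0.5,1.39,0,-0.003,0,0.165],[-1,-0.5,1.39,0.6,-0.003,0,0.165],[-1,-0.5,1.39,1.4,-0.003,0,0.165],[-1,-0.5,1.39,2.0,-0.003,0,0.165],[-1,-0.5,1.39,2.4,-0.003,0,0.165],[-1,-0.5,1.39,2.57,-0.003,0,0.165],[-1,-0.5,1.39,2.57,-0.003,0,0.165],[-0.2,-0.5,1.39,2.57,-0.003,0,0.165],[-0.2,-0.5,1.39,2.57,-0.003,0,0.165],[-0.2,-0.5,1.39,2.57,-0.003,0,0.165]]}}

```text
time_s: 20.05
ee_pos: [0.4656, -0.2597, 0.0278]
eef_rot: [3.141, -0.003, 0.106]
force: [0.2, 0.1, 0.4]
grip_width: 0.0374
grip_force: 0.0
```

{"method": "move_arm", "body": {"targets": [[-0.2,0,0,-0.4,0,0,0],[-0.2,0,0,-1.2,0,0,0],[-0.2,0,0,-2.0,0,0,0],[-0.2,0,0,-2.8,0,0,0],[-0.2,0,0,-2.8,0,0,0]]}}

```text
time_s: 20.55
ee_pos: [0.4668, -0.2608, 0.1728]
eef_rot: [3.136, -0.009, 0.106]
force: [0.7, -0.1, -0.2]
grip_width: 0.0374
grip_force: 0.0
```

```bash
python3 w.py w7 blank_0_mid:.011; python3 -c "
from h import *
p,T,im,d=look('top')
for c in ctrl.cut_out('top','blank_2_mid')+ctrl.cut_out('top','handle_0_mid'):
    P=cloud(p,T,d,c['region']); print(round(c['score'],2),rect(P),np.median(P[:,2]))
plan(.45,.185,.2,1.67)"
```

```text
t 20.6 [ 0.4659 -0.2602  0.1697] [ 3.139 -0.006  0.106]
cut blank_0_mid 0.64 [331. 202.] (array([ 460.5, -320.6]), array([102.,  27.]), 7.5) [0.013 0.017 0.018]
tip blank_0_mid 0.8 [329. 214.] [[ 0.4567 -0.3185  0.011 ]]
tip blank_0_mid 0.31 [ 55. 154.] [[ 0.4909 -0.0225  0.011 ]]
0.79 (array([454.1, 147. ]), array([102.,  20.]), 6.0) 0.014749016889094912
0.59 (array([491.4, -22.5]), array([115.,  34.]), -2.8) 0.026825860454473993
from [ 0.4646 -0.2594  0.1657] yaw [-3.1395  0.      0.1058] -> shift [ 0.648 -8.87  -0.668] turn [-0.0017 -0.0016 -1.5642]
```

{"method": "move_arm", "body": {"targets": [[-0.2,1.0,-8.0,-0.6,0,0,0],[-0.2,1.0,-8.0,-0.6,0,0,0],[-0.2,1.0,-8.0,-0.6,0,0,0],[-0.2,1.0,-8.0,-0.6,0,0,0],[-0.2,1.0,-8.0,-0.6,0,0,0],[-0.2,1.0,-8.0,-0.6,0,0,0],[-0.2,1.0,-8.0,-0.6,0,0,0],[-0.2,1.0,-8.0,-0.6,0,0,0],[-0.2,1.0,-8.0,-0.6,0,0,0],[-0.2,1.0,-8.0,-0.6,0,0,0],[-0.2,1.0,-8.0,-0.6,0,0,0],[-0.2,1.0,-8.0,-0.6,0,0,0]]}}

```text
time_s: 22.05
ee_pos: [0.4725, 0.1421, 0.197]
eef_rot: [-3.141, -0.001, 0.104]
force: [-0.6, -0.0, -0.4]
grip_width: 0.0376
grip_force: 0.0
```

```bash
python3 w.py w8 blank_0_mid:.007 handle_0_mid:.0155;  python3 -c "
from h import *
plan(.46,.147,.02,.1)"
```

```text
t 22.1 [0.4725 0.1421 0.1971] [-3.141e+00 -1.000e-03  1.040e-01]
tip blank_0_mid 0.15 [275. 212.] [[0.4485 0.145  0.007 ]]
cut handle_0_mid 0.71 [534. 242.] (array([443.5, -79.8]), array([298., 164.]), -85.8) [0.003 0.029 0.062]
cut handle_0_mid 0.63 [427. 193.] (array([485.5, -29.5]), array([125.,  41.]), -4.6) [0.014 0.026 0.029]
tip handle_0_mid 0.74 [425. 196.] [[ 0.4884 -0.0253  0.0155]]
tip handle_0_mid 0.66 [129. 218.] [[0.4259 0.3165 0.0155]]
from [0.4725 0.1428 0.1973] yaw [-3.1409e+00 -1.8000e-03  1.0480e-01] -> shift [-0.247 -0.107  3.546] turn [-0.0007 -0.0018  0.0048]
```

View pics/w8.png

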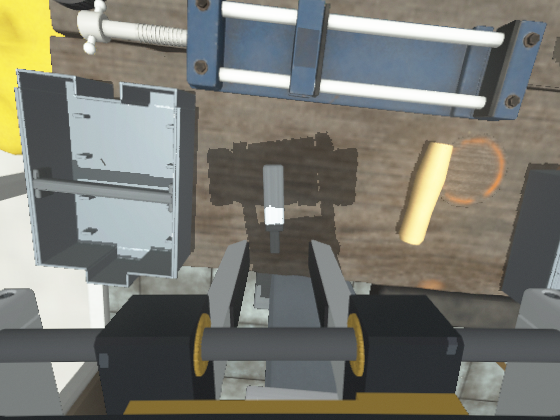

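The last blank lies at (274,165)–(276,252), aligned with the tool. The single handle is at (428,193).

{"method": "move_arm", "body": {"targets": [[-0.2,-0.32,-0.07,0.9,0,0,0],[-0.2,-0.32,-0.07,1.8,0,0,0],[-0.2,-0.32,-0.07,2.6,0,0,0],[-0.2,-0.32,-0.07,3.2,0,0,0],[-0.2,-0.32,-0.07,3.53,0,0,0],[-0.2,-0.32,-0.07,3.53,0,0,0],[-0.6,-0.32,-0.07,3.53,0,0,0],[-1,-0.32,-0.07,3.53,0,0,0],[-1,-0.32,-0.07,3.53,0,0,0],[-1,-0.32,-0.07,3.53,0,0,0],[-1,-0.32,-0.07,3.53,0,0,0]]}}

```text
time_s: 23.4
ee_pos: [0.4572, 0.1454, 0.022]
eef_rot: [-3.141, -0.004, 0.106]
force: [-1.4, -0.9, 8.0]
grip_width: 0.0231
grip_force: 35.0
```

{"method": "move_arm", "body": {"targets": [[-1,0,0,0,0,0,0],[-1,0,0,-0.3,0,0,0],[-1,0,0,-0.9,0,0,0],[-1,0,0,-1.7,0,0,0],[-1,0,0,-2.5,0,0,0],[-1,0,0,-2.8,0,0,0]]}}

```text
time_s: 24.0
ee_pos: [0.4573, 0.1454, 0.165]
eef_rot: [-3.14, -0.007, 0.106]
force: [-0.9, -0.1, -1.0]
grip_width: 0.0237
grip_force: 35.0
```

```bash
python3 -c "
from h import *
print(ctrl.get_obs()['force'])
plan(.46,-.21,.16,.1)"
```

```text
[-0.90541429 -0.12844596 -1.03967299]
from [0.4573 0.1454 0.165 ] yaw [-3.1402 -0.0073  0.1058] -> shift [-0.698  7.075  0.085] turn [-0.0014 -0.0073  0.0058]
```

{"method": "move_arm", "body": {"targets": [[-1,-0.05,0.5,0,0,0,0],[-1,-0.15,1.3,0,0,0,0],[-1,-0.25,2.2,0,0,0,0],[-1,-0.3,3.1,0,0,0,0],[-1,-0.4,4.0,0,0,0,0],[-1,-0.5,4.9,0,0,0,0],[-1,-0.6,5.8,0,0,0,0],[-1,-0.65,6.5,0,0,-0.007,0],[-1,-0.7,6.9,0,0,-0.007,0],[-1,-0.7,7.07,0,0,-0.007,0],[-1,-0.7,7.07,0.5,0,-0.007,0],[-1,-0.7,7.07,0.5,0,-0.007,0]]}}

```text
time_s: 25.2
ee_pos: [0.4577, -0.209, 0.1335]
eef_rot: [-3.139, 0.009, 0.106]
force: [0.4, 0.2, -1.4]
grip_width: 0.0235
grip_force: 35.0
```

```bash
python3 -c "
from h import *
print(ctrl.get_obs()['grip_width'])
plan(.46,-.21,.028,.1)"
```

```text
0.023476493914014407
from [ 0.4577 -0.209   0.1335] yaw [-3.1386  0.0085  0.1059] -> shift [0.061 0.032 2.109] turn [-0.003   0.0085  0.0059]
```

{"method": "move_arm", "body": {"targets": [[-1,0.06,0.03,0.6,0,0.005,0],[-1,0.06,0.03,1.2,0,0.005,0],[-1,0.06,0.03,1.8,0,0.005,0],[-1,0.06,0.03,2.1,0,0.005,0],[-1,0.06,0.03,2.1,0,0.005,0],[-0.2,0.06,0.03,2.1,0,0.005,0],[-0.2,0.06,0.03,2.1,0,0.005,0],[-0.2,0.06,0.03,2.1,0,0.005,0],[-0.2,0.06,0.03,1.5,0,0.005,0],[-0.2,0.06,0.03,0.6,0,0.005,0],[-0.2,0.06,0.03,-0.4,0,0.005,0],[-0.2,0.06,0.03,-1.4,0,0.005,0]]}}

```text
time_s: 26.4
ee_pos: [0.462, -0.211, 0.2083]
eef_rot: [-3.141, -0.0, 0.106]
force: [-0.8, -0.2, -0.1]
grip_width: 0.038
grip_force: 0.0
```

{"method": "move_arm", "body": {"targets": [[-0.2,0.5,1.0,-0.3,0,0,0],[-0.2,0.5,1.0,-0.3,0,0,0],[-0.2,0.5,1.0,-0.3,0,0,0],[-0.2,0.5,1.0,-0.3,0,0,0]]}}

```text
time_s: 26.8
ee_pos: [0.4918, -0.2576, 0.2196]
eef_rot: [-3.14, 0.002, 0.106]
force: [0.8, -1.3, -0.3]
grip_width: 0.0376
grip_force: 0.0
```

```bash
python3 w.py w9 bottom_tote:0 blank_0_mid:.011 spray_head_top:.178
```

```text
t 26.85 [ 0.4918 -0.2574  0.2196] [-3.14e+00  2.00e-03  1.06e-01]
cut bottom_tote 0.91 [289. 214.] (array([ 447.3, -268.7]), array([285., 196.]), -84.2) [0.002 0.005 0.064]
tip bottom_tote 0.97 [282. 211.] [[ 0.4602 -0.2637  0.    ]]
tip bottom_tote 0.74 [ 89. 173.] [[ 0.4841 -0.0161  0.    ]]
cut blank_0_mid 0.83 [324. 209.] (array([ 469. , -318.5]), array([84., 24.]), 6.4) [0.014 0.017 0.018]
tip blank_0_mid 0.59 [323. 218.] [[ 0.4603 -0.3161  0.011 ]]
cut spray_head_top 0.77 [280.  11.] (array([ 635., -244.]), array([30., 14.]), -78.8) [0.167 0.177 0.178]
```

View pics/w9.png

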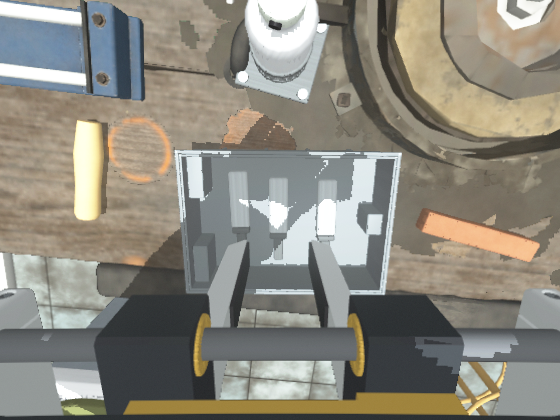

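All three blanks lie flat in the bottom tote at (239,200), (278,205) and (326,205). The canister head is cut off at the top edge (280,10).

```bash
python3 -c "
from h import *
p,T=camT('wrist'); C=onplane(p,T,[[176,151],[401,153],[386,294],[186,294]],.064); print(np.round(C,4), C[:2].mean(0),C.mean(0))
p,T,im,d=look('top')
P=cloud(p,T,d,np.ones(d.shape,bool))
for y0 in (-.45,-.4,-.35,-.3,-.25,-.2,-.15,-.1):
    r=[]
    for x0 in np.arange(.55,1.0,.03):
        m=(abs(P[:,0]-x0-.015)<.015)&(abs(P[:,1]-y0)<.025); r.append(round(P[m][:,2].max(),2) if m.any() else -1)
    print(y0,[float(v) for v in r])
c=ctrl.cut_out('top','spray_head_top')[0]; Q=cloud(p,T,d,c['region']); Q=Q[Q[:,2]>.172]; print(Q.mean(0),rect(Q),len(Q))
plan(.6,-.24,.26,.1)"
```

```text
[[ 0.5325 -0.1454  0.064 ]
 [ 0.5551 -0.3773  0.064 ]
 [ 0.3911 -0.3953  0.064 ]
 [ 0.3656 -0.1595  0.064 ]] [ 0.54378157 -0.26134667  0.064     ] [ 0.46106988 -0.269364    0.064     ]
-0.45 [0.08, 0.09, 0.09, 0.09, 0.07, 0.08, 0.06, -1.0, -1.0, -1.0, -1.0, -1.0, -1.0, -1.0, -1.0]
-0.4 [0.07, 0.08, 0.09, 0.09, 0.09, 0.09, 0.09, -1.0, -1.0, -1.0, -1.0, -1.0, -1.0, -1.0, -1.0]
-0.35 [1.11, 1.11, 0.08, 0.08, 0.08, 0.16, 0.08, -1.0, -1.0, -1.0, -1.0, -1.0, -1.0, -1.0, -1.0]
-0.3 [1.17, 1.11, 0.06, 0.07, 0.07, 0.07, 0.04, -1.0, -1.0, -1.0, -1.0, -1.0, -1.0, -1.0, -1.0]
-0.25 [1.17, 1.14, 0.19, 0.18, 0.14, 0.12, 0.12, -1.0, -1.0, -1.0, -1.0, -1.0, -1.0, -1.0, -1.0]
-0.2 [1.17, 1.14, 0.15, 0.14, 0.09, 0.12, 0.11, -1.0, -1.0, -1.0, -1.0, -1.0, -1.0, -1.0, -1.0]
-0.15 [1.11, 1.14, 0.01, 0.01, 0.01, 0.11, 0.11, -1.0, -1.0, -1.0, -1.0, -1.0, -1.0, -1.0, -1.0]
-0.1 [1.17, 1.11, 0.06, 0.05, 0.01, 0.01, 0.01, -1.0, -1.0, -1.0, -1.0, -1.0, -1.0, -1.0, -1.0]
[nan nan nan] (array([0., 0.]), array([0., 0.]), 0.0) 0
from [ 0.4924 -0.2581  0.2205] yaw [-3.1409e+00  3.0000e-04  1.0590e-01] -> shift [ 2.178 -0.133 -0.791] turn [-0.0007  0.0003  0.0059]<string>:11: RuntimeWarning: Mean of empty slice.
  ret = um.true_divide(
```

```bash
python3 -c "
from h import *
for cam in ['top','scene']:
    p,T=camT(cam); print(cam,T[:3,3])
p,T,im,d=look('top')
for v in (60,95,105,112,125,140,150,160): 
    m=np.zeros(d.shape,bool); m[v,250:420:28]=1
    print(v,np.round(cloud(p,T,d,m),2).tolist())
p,T,im,d=look('scene')
P=cloud(p,T,d,np.ones(d.shape,bool)); m=(P[:,0]>.7)&(abs(P[:,1]+.24)<.25)&(P[:,2]>.15); print(m.sum(), P[m].min(0) if m.any() else 0,P[m].max(0) if m.any() else 0)"
```

```text
top [ 0.33157715 -0.08799529  1.52196782]
scene [ 1.17319565 -0.89190586  1.23074095]
60 [[0.55, -0.06, 1.11], [0.55, -0.09, 1.1], [0.55, -0.12, 1.1], [0.54, -0.14, 1.11], [0.54, -0.17, 1.1], [0.54, -0.2, 1.1], [0.54, -0.22, 1.1]]
95 [[0.51, -0.06, 1.1], [0.51, -0.09, 1.1], [0.51, -0.12, 1.1], [0.51, -0.14, 1.1], [0.51, -0.17, 1.1], [0.51, -0.19, 1.11], [0.51, -0.22, 1.1]]
105 [[0.5, -0.06, 1.1], [0.5, -0.09, 1.1], [0.5, -0.12, 1.1], [0.5, -0.14, 1.1], [0.5, -0.17, 1.1], [0.5, -0.2, 1.09], [0.5, -0.23, 1.09]]
112 [[0.52, -0.06, 1.05], [0.52, -0.09, 1.05], [0.52, -0.12, 1.04], [0.52, -0.15, 1.04], [0.51, -0.18, 1.04], [0.51, -0.21, 1.04], [0.51, -0.24, 1.04]]
125 [[0.52, -0.06, 0.99], [0.52, -0.09, 1.0], [0.52, -0.12, 1.0], [0.52, -0.16, 0.99], [0.5, -0.18, 1.03], [0.52, -0.22, 0.98], [0.51, -0.25, 1.0]]
140 [[0.52, -0.05, 0.94], [0.5, -0.09, 0.99], [0.5, -0.12, 0.98], [0.5, -0.16, 0.99], [0.5, -0.19, 0.99], [0.52, -0.24, 0.92], [0.5, -0.26, 0.99]]
150 [[0.52, -0.05, 0.89], [0.5, -0.09, 0.95], [0.51, -0.13, 0.9], [0.51, -0.16, 0.91], [0.51, -0.2, 0.93], [0.52, -0.25, 0.89], [0.5, -0.27, 0.95]]
160 [[0.75, 0.01, 0.0], [0.5, -0.09, 0.92], [0.72, -0.18, 0.11], [0.71, -0.26, 0.12], [0.71, -0.35, 0.13], [0.73, -0.45, 0.06], [0.5, -0.28, 0.9]]
1759 [ 0.71074113 -0.48997118  0.15002065] [ 1.27565822 -0.28325269  0.70192433]
```

```bash
python3 -c "
from h import *
p,T,im,d=look('scene')
P=cloud(p,T,d,np.ones(d.shape,bool))
for y0 in np.arange(-.5,.05,.05):
  m=(P[:,0]>.55)&(P[:,0]<.9)&(abs(P[:,1]-y0-.025)<.025)&(P[:,2]>.15)
  print(round(y0,2),m.sum(), np.round(np.c_[P[m].min(0),P[m].max(0)],2).tolist() if m.any() else '')
plan(.6,-.24,.26,.1)"
```

```text
-0.5 0 
-0.45 0 
-0.4 21 [[0.71, 0.73], [-0.36, -0.35], [0.15, 0.18]]
-0.35 245 [[0.71, 0.86], [-0.35, -0.3], [0.15, 0.22]]
-0.3 216 [[0.63, 0.89], [-0.3, -0.25], [0.15, 0.21]]
-0.25 65 [[0.63, 0.66], [-0.25, -0.23], [0.15, 0.18]]
-0.2 0 
-0.15 0 
-0.1 0 
-0.05 0 
-0.0 0 
from [ 0.4925 -0.2582  0.2205] yaw [-3.1409e+00  2.0000e-04  1.0580e-01] -> shift [ 2.177 -0.136 -0.791] turn [-0.0007  0.0002  0.0058]
```

{"method": "move_arm", "body": {"targets": [[-1,0,0,-0.8,0,0,0],[-1,1.0,-0.1,-0.8,0,0,0],[-1,2.0,-0.1,-0.8,0,0,0],[-1,2.2,-0.1,-0.8,0,0,0],[-1,2.2,-0.1,-0.8,0,0,0],[-1,2.2,-0.1,-0.8,0,0,0]], "grip_force": 20}}

```text
time_s: 28.0
ee_pos: [0.6008, -0.2418, 0.2603]
eef_rot: [-3.141, 0.001, 0.106]
force: [-0.0, -0.7, 0.6]
grip_width: 0.0008
grip_force: 0.0
```

```bash
cat >> w.py <<'E'
if "spray" in sys.argv[2]:
    P=cloud(p,T,d,ctrl.cut_out("wrist","spray_head_top")[0]["region"]); Q=P[P[:,2]>np.percentile(P[:,2],95)-.004]; print(rect(Q),np.median(Q[:,2]))
    plan(.648,-.24,.2,.1)
E
python3 w.py w10 spray_head_top:.178
```

```text
t 28.05 [ 0.6006 -0.242   0.2607] [-3.141  0.     0.105]
cut spray_head_top 0.74 [285. 165.] (array([ 644.4, -241.6]), array([36., 34.]), -70.4) [0.169 0.177 0.178]
tip spray_head_top 0.65 [286. 165.] [[ 0.6483 -0.2419  0.178 ]]
tip spray_head_top 0.17 [249. 278.] [[ 0.5446 -0.2197  0.178 ]]
(array([ 645.8, -241.8]), array([31., 31.]), 50.8) 0.1772475742582365
from [ 0.6007 -0.2421  0.2612] yaw [-3.1415e+00 -5.0000e-04  1.0500e-01] -> shift [0.945 0.057 1.224] turn [-0.0001 -0.0005  0.005 ]
```

View pics/w10.png

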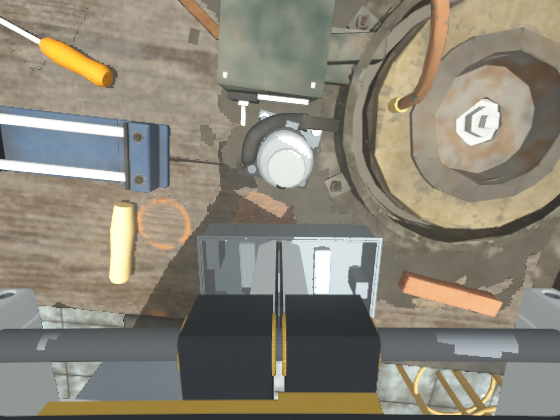

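The head's round top is centred at (286,165), i.e. about (0.6465, −0.242) in the world.

{"method": "move_arm", "body": {"targets": [[-1,0.5,0.05,0,0,0,0],[-1,0.91,0.1,0.3,0,0,0],[-1,0.91,0.1,0.9,0,0,0],[-1,0.91,0.1,1.2,0,0,0],[-1,0.91,0.1,1.35,0,0,0],[-1,0.91,0.1,1.45,0,0,0],[-1,0.91,0.1,1.5,0,0,0],[-1,0.91,0.1,1.5,0,0,0]]}}

```text
time_s: 29.0
ee_pos: [0.647, -0.2421, 0.1869]
eef_rot: [3.141, -0.001, 0.106]
force: [-4.1, 0.9, 4.7]
grip_width: 0.0006
grip_force: 2.8
```

{"method": "move_arm", "body": {"targets": [[-1,0,0,0.05,0,0,0],[-1,0,0,0.1,0,0,0],[-1,0,0,0.12,0,0,0],[-1,0,0,0.12,0,0,0]]}}

```text
time_s: 29.4
ee_pos: [0.6474, -0.2422, 0.1849]
eef_rot: [3.139, -0.004, 0.106]
force: [-13.0, 5.0, 27.4]
grip_width: 0.0005
grip_force: 13.7
```

{"method": "move_arm", "body": {"targets": [[-1,0,0,-0.1,0,0,0],[-1,0,0,-0.3,0,0,0],[-1,0,0,-0.8,0,0,0],[-1,0,0,-1.5,0,0,0],[-1,0,0,-1.5,0,0,0]]}}

```text
time_s: 29.9
ee_pos: [0.6483, -0.2424, 0.2608]
eef_rot: [3.138, -0.008, 0.106]
force: [0.5, 0.1, 1.1]
grip_width: 0.0006
grip_force: 0.0
```

```bash
python3 -c "
from h import *
p,T,im,d=look('wrist'); P=cloud(p,T,d,ctrl.cut_out('wrist','spray_head_top')[0]['region']); print(np.percentile(P[:,2],[50,95]))
p,T,im,d=look('top')
for c in ctrl.cut_out('top','handle_0_mid'):
    P=cloud(p,T,d,c['region']); print(round(c['score'],2),rect(P))
plan(.51,-.025,.2,0)"
```

```text
[0.17720247 0.17842508]
0.58 (array([491.5, -25.3]), array([115.,  33.]), -4.4)
from [ 0.6468 -0.2418  0.2534] yaw [-3.1402e+00  1.5000e-03  1.0570e-01] -> shift [-2.262 -4.6    1.078] turn [-0.0013  0.0016  0.1057]
```

{"method": "move_arm", "body": {"targets": [[-0.1,-1.0,-0.5,0,0,0,0.0],[-0.1,-1.8,-1.2,0,0,0,0.05],[-0.1,-2.2,-2.1,0.3,0,0,0.1],[-0.1,-2.26,-3.0,0.7,0,0,0.17],[-0.1,-2.26,-3.9,1.0,0,0,0.17],[-0.1,-2.26,-4.6,1.07,0,0,0.17],[-0.1,-2.26,-4.6,1.07,0,0,0.17],[-0.1,-2.26,-4.6,1.07,0,0,0.17]]}}

```text
time_s: 30.9
ee_pos: [0.5102, -0.0246, 0.2006]
eef_rot: [-3.141, 0.001, -0.063]
force: [0.6, -0.6, -0.6]
grip_width: 0.0424
grip_force: 0.0
```

```bash
python3 w.py w11 handle_0_mid:.0155
python3 - <<'E'
from h import *
p,T,im,d=look("wrist")
P=cloud(p,T,d,np.ones(d.shape,bool)); m=(abs(P[:,0]-.488)<.09)&(abs(P[:,1]+.025)<.06)&(P[:,2]>.012)&(P[:,2]<.04)
print(rect(P[m]),P[m].mean(0),P[m].max(0)); plan(.488,-.025,.02,-.07)
E
```

```text
t 30.95 [ 0.5104 -0.0255  0.2008] [-3.141e+00  1.000e-03 -6.400e-02]
cut handle_0_mid 0.8 [280. 209.] (array([490.8, -24.5]), array([117.,  28.]), -4.1) [0.02  0.027 0.03 ]
tip handle_0_mid 0.63 [282. 210.] [[ 0.4899 -0.0256  0.0155]]
(array([505.1, -26.5]), array([147.,  29.]), -4.3) [ 0.49425308 -0.02497021  0.02580228] [ 0.57799415 -0.00699199  0.03120036]
from [ 0.5105 -0.0261  0.201 ] yaw [-3.1411e+00  5.0000e-04 -6.5700e-02] -> shift [-0.45   0.009  3.62 ] turn [-0.0005  0.0005  0.0043]
```

View pics/w11.png

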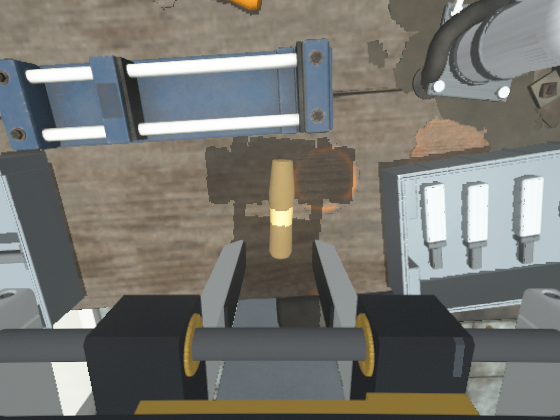

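The handle at (281,209) sits centred between the fingers and is well aligned.

{"method": "move_arm", "body": {"targets": [[-0.1,-0.4,0,0.9,0,0,0],[-0.1,-0.4,0,1.8,0,0,0],[-0.1,-0.4,0,2.6,0,0,0],[-0.1,-0.4,0,3.2,0,0,0],[-0.1,-0.4,0,3.55,0,0,0],[-0.1,-0.4,0,3.55,0,0,0],[-0.6,-0.4,0,3.55,0,0,0],[-1,-0.4,0,3.55,0,0,0],[-1,-0.4,0,3.55,0,0,0],[-1,-0.4,0,3.55,0,0,0],[-1,-0.4,0,3.55,0,0,0]], "grip_force": 30}}

```text
time_s: 32.2
ee_pos: [0.4911, -0.024, 0.0248]
eef_rot: [-3.141, -0.002, -0.064]
force: [-0.7, -2.8, 8.2]
grip_width: 0.0304
grip_force: 30.0
```

{"method": "move_arm", "body": {"targets": [[-1,0,0,0,0,0,0],[-1,0,0,-0.3,0,0,0],[-1,0,0,-0.9,0,0,0],[-1,0,0,-1.7,0,0,0],[-1,0,0,-2.5,0,0,0],[-1,0,0,-2.8,0,0,0]]}}

```text
time_s: 32.8
ee_pos: [0.4916, -0.0239, 0.1679]
eef_rot: [-3.141, -0.005, -0.064]
force: [-0.1, -0.4, -0.5]
grip_width: 0.0301
grip_force: 30.0
```

```bash
python3 -c "
from h import *
print(ctrl.get_obs()['force'],ctrl.get_obs()['grip_width'])
plan(.425,.318,.16,1.571)"
```

```text
[-0.0663507  -0.44304724 -0.5175967 ] 0.030101717699010818
from [ 0.4916 -0.0239  0.1679] yaw [-3.1413 -0.0054 -0.0641] -> shift [-1.768 -6.738  0.15 ] turn [ 0.0042 -0.0044 -1.6351]
```

{"method": "move_arm", "body": {"targets": [[-1,-0.1,-0.4,0,0,0,-0.08],[-1,-0.3,-1.0,0,0,0,-0.2],[-1,-0.45,-1.6,0,0,0,-0.34],[-1,-0.6,-2.3,0,0,0,-0.48],[-1,-0.8,-3.0,0,0,0,-0.62],[-1,-1.0,-3.7,0,0,0,-0.76],[-1,-1.2,-4.4,0,0,0,-0.9],[-1,-1.35,-5.1,0,0,0,-1.04],[-1,-1.5,-5.7,0,0,0,-1.18],[-1,-1.65,-6.3,0,0,0,-1.32],[-1,-1.75,-6.6,0,0,0,-1.46],[-1,-1.77,-6.74,0,0,0,-1.58]]}}

```text
time_s: 34.0
ee_pos: [0.4231, 0.3197, 0.1642]
eef_rot: [-3.142, -0.001, 1.523]
force: [0.1, -1.2, -1.2]
grip_width: 0.0303
grip_force: 30.0
```

{"method": "move_arm", "body": {"targets": [[-1,0,0,-0.2,0,0,-0.055],[-1,0,0,-0.2,0,0,-0.055],[-1,0,0,-0.2,0,0,-0.055]]}}

```text
time_s: 34.3
ee_pos: [0.4238, 0.3181, 0.174]
eef_rot: [3.141, -0.001, 1.569]
force: [0.3, 0.3, -1.8]
grip_width: 0.0302
grip_force: 30.0
```

```bash
python3 w.py w12 top_tote_bar:.057 top_tote_tongue:.057 handle_0_mid:.16
python3 - <<'E'
from h import *
p,T,im,d=look("wrist")
P=cloud(p,T,d,np.ones(d.shape,bool)); m=(abs(P[:,0]-.47)<.14)&(abs(P[:,1]-.32)<.1)&(P[:,2]>.054)&(P[:,2]<.075)
print(rect(P[m]))
b=(abs(P[:,0]-.47)<.02)&m&(abs(P[:,1]-.35)<.03);print(b.sum(),np.percentile(P[b][:,0],[2,50,98])); plan(.423,.319,.06,1.571)
E
```

```text
t 34.35 [0.4237 0.318  0.1737] [-3.141e+00 -1.000e-03  1.569e+00]
cut top_tote_bar 0.83 [353. 190.] (array([474.7, 317.4]), array([226., 165.]), -6.0) [0.001 0.004 0.064]
tip top_tote_bar 0.97 [324. 208.] [[0.4681 0.3211 0.057 ]]
cut top_tote_tongue 0.84 [357. 195.] (array([405.8, 179.1]), array([548., 242.]), 62.4) [0.001 0.004 0.064]
tip top_tote_tongue 0.74 [224. 212.] [[0.3717 0.3171 0.057 ]]
cut handle_0_mid 0.8 [280. 242.] (array([423. , 264.8]), array([225.,  58.]), 89.7) [0.168 0.176 0.179]
tip handle_0_mid 0.83 [280. 260.] [[0.4252 0.315  0.16  ]]
(array([481.3, 310.5]), array([237., 167.]), -1.4)
905 [0.46220126 0.46735573 0.47386003]
from [0.4238 0.3181 0.1737] yaw [-3.1411e+00 -6.0000e-04  1.5704e+00] -> shift [ 0.016 -0.014  2.275] turn [-0.0005 -0.0006 -0.0006]
```

View pics/w12.png

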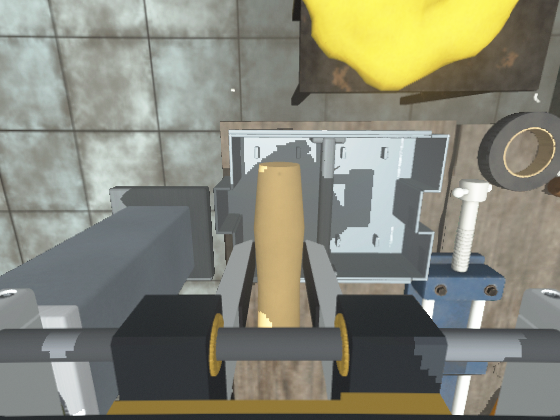

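The handle is held above the near cradle, clear of the bar at (325,205).

{"method": "move_arm", "body": {"targets": [[-1,0.05,-0.03,0.7,0,0,0],[-1,0.05,-0.03,1.4,0,0,0],[-1,0.05,-0.03,2.0,0,0,0],[-1,0.05,-0.03,2.5,0,0,0],[-1,0.05,-0.03,2.8,0,0,0],[-1,0.05,-0.03,2.88,0,0,0],[-1,0.05,-0.03,2.88,0,0,0],[-0.12,0.05,-0.03,2.88,0,0,0],[-0.12,0.05,-0.03,2.88,0,0,0],[-0.12,0.05,-0.03,2.88,0,0,0],[-0.12,0.05,-0.03,2.3,0,0,0],[-0.12,0.05,-0.03,1.5,0,0,0]]}}

```text
time_s: 35.9
ee_pos: [0.4214, 0.3202, 0.0986]
eef_rot: [-3.139, 0.001, 1.571]
force: [0.4, 0.5, 2.2]
grip_width: 0.0412
grip_force: 0.0
```

{"method": "move_arm", "body": {"targets": [[0.1,0,-0.3,-1.0,0,0,0],[0.1,0,-0.3,-2.0,0,0,0],[0.1,0.2,0.7,-2.4,0,0,0],[0.1,0.2,0.9,-2.4,0,0,0],[0.1,0.2,0.9,-2.4,0,0,0],[0.1,0.2,0.9,-2.4,0,0,0]]}}

```text
time_s: 36.5
ee_pos: [0.4666, 0.3305, 0.2183]
eef_rot: [-3.14, -0.0, 1.571]
force: [-0.3, -0.2, -1.1]
grip_width: 0.0515
grip_force: 0.0
```

```bash
python3 w.py w13 top_tote_bar:.057 handle_0_mid:.0185
python3 - <<'E'
from h import *
p,T,im,d=look("wrist")
P=cloud(p,T,d,np.ones(d.shape,bool)); m=(abs(P[:,0]-.47)<.14)&(abs(P[:,1]-.32)<.1)&(P[:,2]>.054)&(P[:,2]<.075)
b=(abs(P[:,0]-.47)<.02)&m
for y in (.28,.3,.32,.34,.36): 
    q=P[b&(abs(P[:,1]-y)<.008)]; print(y,len(q),np.percentile(q[:,0],[2,50,98]) if len(q) else '')
plan(.468,.321,.053,1.571)
E
```

```text
t 36.55 [0.4664 0.3305 0.2182] [-3.14   0.     1.571]
cut top_tote_bar 0.67 [293. 199.] (array([343.1, 240.7]), array([575., 243.]), 25.4) [0.001 0.003 0.064]
tip top_tote_bar 0.79 [279. 210.] [[0.467 0.319 0.057]]
tip handle_0_mid 0.75 [242. 200.] [[0.4209 0.3204 0.0185]]
0.28 131 [0.46276622 0.46842079 0.47298589]
0.3 138 [0.46282663 0.46838589 0.47288082]
0.32 153 [0.46288152 0.46836277 0.47389643]
0.34 158 [0.46292993 0.46832667 0.47375826]
0.36 165 [0.46297671 0.46829299 0.47363252]
from [0.4668 0.3307 0.2188] yaw [-3.1411e+00 -5.0000e-04  1.5711e+00] -> shift [-0.196  0.025  3.316] turn [-0.0005 -0.0005  0.0001]
```

View pics/w13.png

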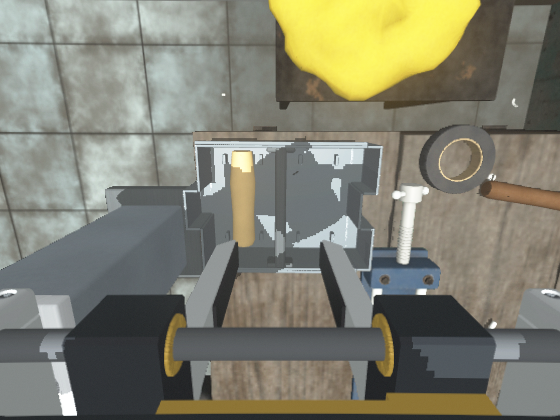

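The handle lies in the near cradle at (242,200), with the bar at (280,207).

Run:
```python
from h import *
p,T=camT("wrist"); print(np.round(onplane(p,T,[[285,143],[285,271],[285,150],[285,262]],.064),4))
p,T,im,d=look("wrist")
P=cloud(p,T,d,np.ones(d.shape,bool)); m=(abs(P[:,0]-.49)<.012)&(P[:,2]>.05)&(P[:,2]<.075)&(abs(P[:,1]-.32)<.11)
print(np.round(np.sort(P[m][:,1])[[0,3,-4,-1]],4)); print(np.histogram(P[m][:,1],bins=np.arange(.23,.41,.004)))
```

```text
[[0.4735 0.392  0.064 ]
 [0.4744 0.2473 0.064 ]
 [0.4735 0.385  0.064 ]
 [0.4743 0.2587 0.064 ]]
[0.2452 0.2455 0.393  0.3931]
(array([  0,   0,   0,  16,  63, 111,  19,   0,   0,   0,   0,   0,   0,
         0,   0,   0,   0,   0,   0,   0,   0,   0,   0,   0,   0,   0,
         0,   0,   0,   0,   0,   0,   0,   0,   0,   0,   0,   0,  19,
        68,  77,   0,   0,   0]), array([0.23 , 0.234, 0.238, 0.242, 0.246, 0.25 , 0.254, 0.258, 0.262,
       0.266, 0.27 , 0.274, 0.278, 0.282, 0.286, 0.29 , 0.294, 0.298,
       0.302, 0.306, 0.31 , 0.314, 0.318, 0.322, 0.326, 0.33 , 0.334,
       0.338, 0.342, 0.346, 0.35 , 0.354, 0.358, 0.362, 0.366, 0.37 ,
       0.374, 0.378, 0.382, 0.386, 0.39 , 0.394, 0.398, 0.402, 0.406]))
```

{"method": "move_arm", "body": {"targets": [[-0.36,-0.2,0.03,0.8,0,0,0],[-0.36,-0.2,0.03,1.6,0,0,0],[-0.36,-0.2,0.03,2.0,0,0,0],[-0.36,-0.2,0.03,2.0,0,0,0]]}}

```text
time_s: 37.25
ee_pos: [0.4675, 0.32, 0.1161]
eef_rot: [-3.137, 0.002, 1.571]
force: [0.2, -0.2, 0.9]
grip_width: 0.0305
grip_force: 0.0
```

{"method": "move_arm", "body": {"targets": [[-0.36,0,-0.02,0.6,0,0,0],[-0.36,0,-0.02,1.1,0,0,0],[-0.36,0,-0.02,1.25,0,0,0],[-0.36,0,-0.02,1.25,0,0,0],[-0.8,0,-0.02,1.25,0,0,0],[-1,0,-0.02,1.25,0,0,0],[-1,0,-0.02,1.25,0,0,0],[-1,0,-0.02,1.25,0,0,0],[-1,0,-0.02,1.25,0,0,0],[-1,0,-0.02,1.25,0,0,0]], "grip_force": 55}}

```text
time_s: 38.25
ee_pos: [0.4682, 0.3211, 0.0576]
eef_rot: [3.14, -0.002, 1.571]
force: [-1.1, -0.8, 6.5]
grip_width: 0.0113
grip_force: 55.0
```

{"method": "move_arm", "body": {"targets": [[-1,0,0,0,0,0,0],[-1,0,0,-0.2,0,0,0],[-1,0,0,-0.6,0,0,0],[-1,0,0,-1.2,0,0,0],[-1,0,0,-1.9,0,0,0],[-1,0,0,-2.5,0,0,0],[-1,0,0,-2.7,0,0,0],[-1,0,0,-2.7,0,0,0]]}}

```text
time_s: 39.05
ee_pos: [0.468, 0.3208, 0.1922]
eef_rot: [3.14, -0.002, 1.571]
force: [-0.2, -0.2, -3.9]
grip_width: 0.0114
grip_force: 55.0
```

```bash
python3 -c "
from h import *
print(ctrl.get_obs()['force'],ctrl.get_obs()['grip_width'])
plan(.45,.1,.19,2.3);plan(.461,-.269,.19,.1+np.pi)"
```

```text
[-0.1659695  -0.16282371 -3.87517207] 0.01139364983338321
from [0.468  0.3208 0.1922] yaw [ 3.1404e+00 -1.5000e-03  1.5708e+00] -> shift [-4.416 -0.359  0.037] turn [ 0.0017 -0.001  -0.7292]
from [0.468  0.3208 0.1922] yaw [ 3.1404e+00 -1.5000e-03  1.5708e+00] -> shift [-11.796  -0.139   0.026] turn [ 2.2000e-03 -1.0000e-04 -1.6708e+00]
```

{"method": "move_arm", "body": {"targets": [[-1,-0.2,-0.05,0,0,0,-0.05],[-1,-0.6,-0.15,0,0,0,-0.15],[-1,-1.2,-0.25,0,0,0,-0.28],[-1,-1.9,-0.35,0,0,0,-0.42],[-1,-2.7,-0.45,0,0,0,-0.56],[-1,-3.5,-0.5,0,0,0,-0.7],[-1,-4.3,-0.5,0,0,0,-0.84],[-1,-5.1,-0.5,0,0,0,-0.98],[-1,-5.9,-0.5,0,0,0,-1.12],[-1,-6.6,-0.45,0,0,0,-1.26],[-1,-7.2,-0.4,0,0,0,-1.38],[-1,-7.6,-0.4,0,0,0,-1.46]]}}

```text
time_s: 40.25
ee_pos: [0.4469, -0.0612, 0.1893]
eef_rot: [3.141, -0.003, 3.035]
force: [0.6, 0.1, -4.8]
grip_width: 0.0117
grip_force: 55.0
```

```bash
python3 -c "
from h import *
o=ctrl.get_obs();print(o['force'],o['grip_width'],o['qpos'])
plan(.461,-.269,.19,.1+np.pi)"
```

```text
[ 0.58871538  0.13090075 -4.77352523] 0.011681855078658676 [-2.17530220e-01  1.10016804e-01  1.82332923e+00  3.20464502e-04
  1.21159007e+00 -1.68148387e+00]
from [ 0.4469 -0.0612  0.1893] yaw [ 3.1409 -0.0033  3.0346] -> shift [-0.723 -4.102 -0.02 ] turn [ 0.001  -0.0032 -0.207 ]
```

{"method": "move_arm", "body": {"targets": [[-1,-0.1,-0.3,0,0,0,-0.05],[-1,-0.25,-0.9,0,0,0,-0.12],[-1,-0.4,-1.6,0,0,0,-0.18],[-1,-0.5,-2.3,0,0,0,-0.207],[-1,-0.6,-3.0,0,0,0,-0.207],[-1,-0.7,-3.6,0,0,0,-0.207],[-1,-0.72,-4.0,0,0,0,-0.207],[-1,-0.72,-4.1,0,0,0,-0.207],[-1,-0.72,-4.1,0,0,0,-0.207],[-1,-0.72,-4.1,0,0,0,-0.207]]}}

```text
time_s: 41.25
ee_pos: [0.4607, -0.2661, 0.1902]
eef_rot: [3.14, -0.001, -3.045]
force: [0.4, -0.6, -4.4]
grip_width: 0.0115
grip_force: 55.0
```

Run:
```python
from h import *
o=ctrl.get_obs();print(o['time_s'],o['force'],o['grip_width'])
for cam in ("top","wrist"):
    p,T,im,d=look(cam,"st_"+cam)
    P=cloud(p,T,d,np.ones(d.shape,bool)); b=(abs(P[:,0]-.46)<.15)&(abs(P[:,1]+.27)<.18)
    for lo,hi in ((.185,.205),(.055,.072)):
        m=b&(P[:,2]>lo)&(P[:,2]<hi); print(cam,lo,m.sum(),rect(P[m]) if m.sum()>9 else '')
plan(.461,-.269,.19,.1+np.pi)
```

```text
41.25 [ 0.41534515 -0.61409748 -4.36972588] 0.011467376514376449
top 0.185 226 (array([ 465.5, -255.7]), array([194., 148.]), -85.0)
top 0.055 383 (array([ 499.5, -295.4]), array([305., 222.]), 89.2)
wrist 0.185 17495 (array([ 464.6, -264.2]), array([211., 150.]), -84.3)
wrist 0.055 2626 (array([ 444.2, -340.1]), array([376., 152.]), -49.3)
from [ 0.4609 -0.2661  0.1907] yaw [ 3.1405e+00 -6.0000e-04 -3.0444e+00] -> shift [ 0.004 -0.059  0.014] turn [ 0.0011 -0.0006 -0.0028]
```

View pics/st_wrist.png

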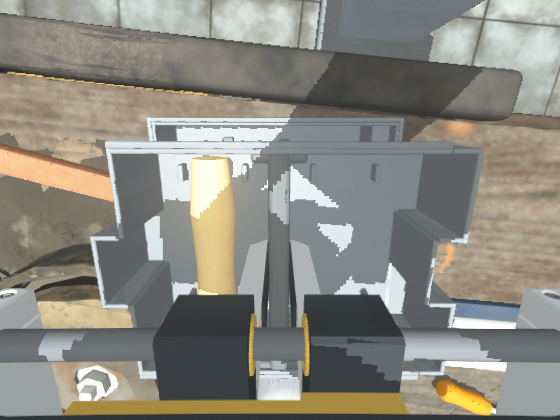

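The half-turned tote hangs over the bottom tote, whose near rim is visible at (149,119)–(404,119). The handle is still in its cradle.

Run:
```python
from h import *
p,T=camT("wrist"); C=onplane(p,T,[[149,119],[404,119]],.064); print(np.round(C,4))
v=C[0]-C[1]; print(np.hypot(*v[:2]), np.arctan2(v[0],-v[1]))
a=.097; ex=np.array([np.cos(a),np.sin(a)]); print("centre",C.mean(0)[:2]+.08*ex)
im=cv2.imread("pics/st_wrist.png"); cv2.imwrite("pics/crop.png",cv2.resize(im[95:160,130:430],None,fx=2.6,fy=2.6,interpolation=cv2.INTER_CUBIC))
```

```text
[[ 0.3901 -0.3902  0.064 ]
 [ 0.3675 -0.1587  0.064 ]]
0.2325941785872083 0.09734610551430985
centre [ 0.45839372 -0.26668799]
```

View pics/crop.png

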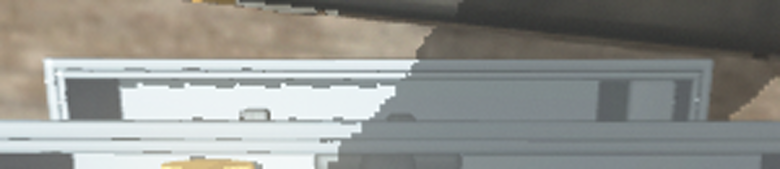

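{"method": "move_arm", "body": {"targets": [[-1,0.04,-0.04,0.2,0,0,0],[-1,0.04,-0.04,0.6,0,0,0],[-1,0.04,-0.04,1.0,0,0,0],[-1,0.04,-0.04,1.2,0,0,0],[-1,0.04,-0.04,1.35,0,0,0],[-1,0.04,-0.04,1.45,0,0,0],[-1,0.04,-0.04,1.5,0,0,0],[-1,0.04,-0.04,1.5,0,0,0]]}}

```text
time_s: 42.15
ee_pos: [0.4592, -0.2692, 0.1161]
eef_rot: [3.141, -0.0, -3.045]
force: [0.1, -0.2, -4.1]
grip_width: 0.0116
grip_force: 55.0
```

```bash
python3 -c "
from h import *
o=ctrl.get_obs();print(o['force'],o['moment'],o['grip_width'])
plan(.46,-.268,.1085,.097+np.pi)"
```

```text
[ 0.14922413 -0.1696003  -4.11261635] [ 0.07061994 -0.10265674 -0.02687069] 0.01160762842654563
from [ 0.4592 -0.2692  0.1161] yaw [ 3.1412 -0.     -3.0454] -> shift [-0.019  0.023  0.152] turn [ 0.0004 -0.     -0.0008]
```

{"method": "move_arm", "body": {"targets": [[-1,0,0.01,0.06,0,0,0],[-1,0,0.02,0.12,0,0,0],[-1,0,0.02,0.15,0,0,0],[-1,0,0.02,0.17,0,0,0],[-1,0,0.02,0.17,0,0,0]]}}

```text
time_s: 42.65
ee_pos: [0.459, -0.2682, 0.1076]
eef_rot: [3.141, -0.0, -3.045]
force: [-0.3, 0.6, -1.6]
grip_width: 0.0114
grip_force: 55.0
```

{"method": "move_arm", "body": {"targets": [[-1,0,0,0.02,0,0,0],[-1,0,0,0.03,0,0,0],[-0.6,0,0,0.02,0,0,0],[-0.4,0,0,0.02,0,0,0],[-0.4,0,0,0.02,0,0,0],[-0.4,0,0,-0.2,0,0,0],[-0.4,0,0,-0.7,0,0,0],[-0.4,0,0,-1.4,0,0,0],[-0.4,0,0,-2.2,0,0,0],[-0.4,0,0,-2.8,0,0,0],[-0.4,0.4,0,-2.8,0,0,0],[-0.4,0.4,0,-2.8,0,0,0]]}}

```text
time_s: 43.85
ee_pos: [0.4383, -0.2704, 0.249]
eef_rot: [-3.141, 0.001, -3.046]
force: [0.1, 0.5, -0.7]
grip_width: 0.0283
grip_force: 0.0
```

```bash
python3 w.py w14 bottom_tote:0 top_tote_bar:.107 top_tote_tongue:.107 handle_0_mid:.068
python3 - <<'E'
from h import *
p,T,im,d=look("wrist")
P=cloud(p,T,d,np.ones(d.shape,bool)); b=(abs(P[:,0]-.46)<.13)&(abs(P[:,1]+.27)<.15)
m=b&(P[:,2]>.1)&(P[:,2]<.125); print(m.sum(),rect(P[m]))
Q=P[m]; A=np.c_[Q[:,:2]-Q[:,:2].mean(0),np.ones(len(Q))]; Q2=Q[Q[:,2]>.11]; A=np.c_[Q2[:,:2]-[.46,-.268],np.ones(len(Q2))]; print("plane",np.linalg.lstsq(A,Q2[:,2],rcond=None)[0])
E
```

```text
t 43.9 [ 0.4388 -0.2703  0.2482] [ 3.142  0.    -3.046]
cut bottom_tote 0.92 [248. 147.] (array([ 448.7, -271.4]), array([269., 167.]), -78.2) [0.003 0.062 0.064]
cut bottom_tote 0.71 [ 90. 181.] (array([ 462.5, -522.8]), array([168.,  38.]), 80.5) [0.005 0.023 0.024]
cut top_tote_bar 0.56 [289. 210.] (array([ 494.4, -248.3]), array([261., 217.]), -85.6) [0.051 0.054 0.114]
tip top_tote_bar 0.79 [276. 222.] [[ 0.4599 -0.2701  0.107 ]]
tip top_tote_bar 0.17 [242. 210.] [[ 0.4505 -0.3066  0.107 ]]
cut top_tote_tongue 0.87 [289. 217.] (array([ 496. , -262.7]), array([292., 217.]), -84.5) [0.051 0.054 0.114]
tip top_tote_tongue 0.76 [191. 228.] [[ 0.4752 -0.3595  0.107 ]]
cut handle_0_mid 0.63 [241. 202.] (array([ 459.8, -315.9]), array([109.,  34.]), 2.8) [0.07  0.079 0.082]
tip handle_0_mid 0.67 [242. 212.] [[ 0.4648 -0.3101  0.068 ]]
5886 (array([ 462.8, -266.4]), array([210., 149.]), -84.5)
plane [-0.00246044  0.00051323  0.11288258]
```

View pics/w14.png

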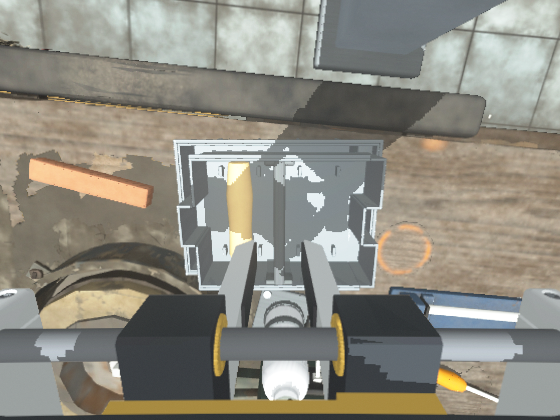

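The top tote is stacked and level, with its rim at 0.113 m, tilt about 0.003 rad and centre within 3 mm. The handle lies in it at (240,205), and the tool is clear.

```bash
python3 -c "
from h import *
print(ctrl.hand_in())"
```

```text
the job is handed in; nothing more can be done
None
```

I handed in the job at about 44 s of the 210 s allowed; no verdict came back. By my own checks, all three blanks are in the bottom tote, the spray head was pressed to its stop and came back up, and the top tote is stacked level, turned half round. The one handle I found at the front of the bench is in the top tote.

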